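Turn slip-lid parts cases lid down into the feed magazine

TASK

The two slip-lid parts cases lie lid up on the grey sloping rest. The next station lifts the trays off and leaves the parts lying in the lids, so turn each case over, holding tray and lid together so that the lid never comes off, and stack both lid down in the blue sloping magazine, each flat and fully down on its ledge. Set them down gently; do not drop them in.

Things in the scene. Friction and masses are not known exactly. Their poses are not given: they have to be found in the camera images.
- case_a_tray: black tray of case A, the one lying on the rest's board: 66 (x) x 60 (y) x 16 mm, 0.05 to 0.11 kg, white label on its underside. Origin: centre of the seam where the lid's rim meets it, 16 mm from its underside, so the middle of the closed 66 x 60 x 32 mm case. z points to the lid (out of the board while on the rest), x down the board, y level across it.
- case_a_lid: orange slip lid of case A, 66 x 60 x 16 mm, 0.055 kg, only laid on: a 5 mm tongue of the tray reaches into it with 1.5 mm play, nothing latches. Same origin and axes as the tray when closed (its top is at z = +16 mm). Its sides are flush with the tray's, the seam halfway up the closed case.
- case_b_tray: black tray of case B, the one lying on top of case A: 66 (x) x 60 (y) x 16 mm, 0.05 to 0.11 kg, white label on its underside. Origin: centre of the seam where the lid's rim meets it, 16 mm from its underside, so the middle of the closed 66 x 60 x 32 mm case. z points to the lid (out of the board while on the rest), x down the board, y level across it.
- case_b_lid: orange slip lid of case B, 66 x 60 x 16 mm, 0.055 kg, only laid on: a 5 mm tongue of the tray reaches into it with 1.5 mm play, nothing latches. Same origin and axes as the tray when closed (its top is at z = +16 mm). Its sides are flush with the tray's, the seam halfway up the closed case.
- tool_rack: bystander: fixed wooden screwdriver block between the two stands, 160 mm long and 60 mm wide, 100 mm high at its end nearest the robot; two screwdrivers in it stand up to 200 mm above the bench. Keep clear when crossing between the stands. Origin: about the middle of its underside.
- rest: grey fixed sloping stand on which both cases start. The board, 40 mm wide, 58 mm long, falls at 50 degrees to the horizontal along the stand's +x (y level, z up; origin: centre of the foot's underside). At its foot a ledge square to it, 71 mm deep, its sides 66 mm apart (3 mm play each side), with flared lips up to 19 mm above the ledge along the board; above that, fingers have free room beside the cases.
- magazine: blue fixed sloping stand, empty at the start. The board, 40 mm wide, 58 mm long, falls at 50 degrees to the horizontal along the stand's +x (y level, z up; origin: centre of the foot's underside). At its foot a ledge square to it, 71 mm deep, its sides 66 mm apart (3 mm play each side), with flared lips up to 19 mm above the ledge along the board; above that, fingers have free room beside the cases.
- magazine_seat1 (a point): where the middle (origin) of a closed case is when it lies flat on the magazine's board, fully down on the ledge: 33 mm above the ledge along the board and 16 mm off the board. Axes as the magazine's, not tilted with the board.
- magazine_seat2 (a point): the same for a second case lying on the first: 32 mm farther off the board (square to it). Axes as the magazine's.

How it is judged:
By the outcome, as a careful person would: the job done as asked, in the order asked, and still so for the second after the job is handed in, with the robot touching nothing.
It also fails if it takes over 64 s, if anything falls off the work surface, if the arm or the gripper's body presses on something with over 40 N, if the wrist force passes 120 N, or if a joint passes its speed limit or range.

ROBOT

A 7-joint arm with a two-finger parallel gripper is mounted at the origin on a cart in front of the work surface, level with it; the furniture and walls round the work are solid. World frame = base frame: x ahead of the robot, y to its left, z up, the work surface at z = 0. Lengths are in mm, angles in rad, forces in N, time in s.
With the tool pointing down it reaches from about 400 to 875 mm from the base axis. Payload 4.4 kg.
Tool frame: the origin (TCP) lies midway between the tips of the shut fingers; the grasp point (between the pads) lies 19 mm behind it; z points along the fingers, y is the line along which they close (so a half turn about z gives the same grasp; the last joint's range is limited). The gripper opens to 85 mm and grips with 20 to 120 N. Pads are 22 mm wide; open, the fingers measure 114 mm over their backs; the gripper's body (76 mm by 85 mm) begins 54 mm behind the grasp point. The pads swing forward as they close: fully open they stand 13 mm farther back than shut.
Start: joints at [-1.276, 0.628, 0.038, 1.517, -0.027, 0.996, -0.02], TCP at [229.441, 608.174, 198.713] pointing down, gripper open.
Joint ranges: [-3.06, 3.06], [-0.37, 2.12], [-1.25, 1.32], [0.18, 2.47], [-1.1, 4.24], [0.23, 1.98], [-2.94, 2.94]. Speed limits (rad/s): [2.57, 2.57, 3.14, 3.14, 3.14, 3.14, 3.14].

INTERFACE

Orientations are given as [roll, pitch, yaw] about the fixed x, y, z axes, in that order (R = Rz(yaw) Ry(pitch) Rx(roll)).
In Python, from cell import ctrl gives the robot as it stands.
- The arm moves only by the shell command python3 -m handwheel 'ROWS'. ROWS is JSON, a list of rows, each a list of 3 entries, a list of its own where there are three numbers: the turn, a rotation vector about the tool's x, y, z in degrees, then the shift along the tool's x, y, z in m, then the closure, from 0 (fully open) to 1 (shut). A call has 1 to 5 rows; each row shifts and turns the commanded pose from where the row before left it, along the tool's axes as they then stand; what a row does not reach is not made up. A row lasts 1/12 s, in which the tool goes at most 41.7 mm and 7.16 degrees, less where a joint would pass 70% of its speed; a pose out of reach is approached as far as the arm can. A call is refused whole if a number of a shift passes 0.0417 or a number of a turn 7.16, either way. A call with a gripper value outside its range is refused whole. The fingers move at their own pace and stop on an object; the grip force is fixed at half the most. Time passes only in rows, so rows that do not move let the fingers close. It gives the time, the measured TCP pose, the force, the opening and the grip force at its end, in the units of the state.
- ctrl.read_state(): the state, without advancing time (a new reading comes with each control period).
- ctrl.get_image(name): name is "scene" or "top" or "wrist"; returns a dict with "pixels" (420x560x3 uint8, red, green, blue), "fx", "fy", "cx", "cy" (pixels), "k1" (the pictures are not rectified: a ray, as slopes to the right and down, at radius r is drawn at 1 + k1 r^2 times it, then the intrinsics apply), "pose" (4x4, takes a point from camera to world coordinates); the wrist camera has in their place "T_tool_cam" (4x4, takes a point from camera to tool coordinates, whose origin is the TCP and whose axes are the flange's). Camera axes: x right, y up, looking along -z (the intrinsics and any distortion apply to the point x, -y, -z); pixel columns grow to the right and rows downward; lengths in mm; the calibration is good to about 2 mm. A picture is of the moment at which its call begins: read the wrist's pose just before it. There is no depth.
- ctrl.finish_job(): hands the job in; it is judged then, once.
The state is a dict: "clock": time; "qpos": joint angles; "qd": joint speeds; "tau": joint torques, N m; "eef_pos": TCP position; "tool_rot": TCP orientation; "force": force on the tool from outside, world axes, zero at the start; "torque": the same for the moment, N m; "width": finger opening in mm; "gripper_force": force on a finger pad.
Only numpy, scipy, OpenCV 4.12 (cv2) and the standard library are available. Lean on these libraries where they do the work, as an engineer would, in place of code of your own. Each camera call takes 0.05 s, during which the arm holds its last target. There are 200 camera calls.

## Working session

There is one attempt and no reset: what is moved stays moved. The work goes in short steps, Python scripts to look and compute and a shell command to move; the robot and the scene stay as the last step left them, time stands still between calls to the robot, and variables do not carry over. Pictures are saved under pics/ and viewed, at most 10 in all, crops included, and the job is handed in when it is done.

```bash
ls; mkdir -p pics; python3 - <<'E'
from cell import ctrl
import cv2,numpy as np
s=ctrl.read_state(); print(s)
for n in ["scene","top"]:
    im=ctrl.get_image(n); cv2.imwrite(f"pics/{n}0.png",im["pixels"][:,:,::-1])
    np.savez(f"{n}0.npz",**im)
    print(n,{k:im[k] for k in im if k!="pixels"})
E
```

```text
pics
{'clock': 0.0, 'qpos': array([-1.27582704,  0.6293741 ,  0.03845147,  1.518352  , -0.02696828,
        0.99631022, -0.01999489]), 'qd': array([-6.25392186e-04, -7.23267504e-05, -2.03886085e-03, -5.76964391e-04,
       -8.35596655e-04,  8.62793788e-05,  1.54918665e-03]), 'tau': array([ 1.20509165e-03, -5.63399649e+01,  1.22650959e+00, -1.93439752e+01,
        1.09279412e-02,  1.09306540e-02, -1.35363473e-05]), 'eef_pos': array([229.19255533, 607.51909976, 197.77633444]), 'tool_rot': array([-3.13966811e+00,  5.88408190e-05,  2.78083847e+00]), 'force': array([-0.4877203 ,  0.21489297, -0.09178729]), 'torque': array([0.01375626, 0.03721298, 0.01148082]), 'gripper_force': 0.0, 'width': 85.19834589565663}
scene {'fx': 461.27497892175495, 'fy': 461.27497892175495, 'cx': 272.1270422089324, 'cy': 215.12470665803312, 'k1': -0.06902686265877378, 'pose': array([[ 6.61518825e-01,  4.10175055e-01, -6.27813084e-01,
        -2.66877466e+01],
       [-7.49917038e-01,  3.57173064e-01, -5.56822987e-01,
        -4.95367326e+02],
       [-4.15697654e-03,  8.39156616e-01,  5.43873968e-01,
         5.28860718e+02],
       [ 0.00000000e+00,  0.00000000e+00,  0.00000000e+00,
         1.00000000e+00]])}
top {'fx': 440.56856210093474, 'fy': 440.56856210093474, 'cx': 274.77542322319175, 'cy': 208.60341136420888, 'k1': 0.035052148182568375, 'pose': array([[ 2.53745223e-02,  9.84358111e-01, -1.74342318e-01,
         3.66702883e+02],
       [-9.99418043e-01,  2.89562260e-02,  1.80308517e-02,
        -2.30909115e+01],
       [ 2.27971107e-02,  1.73783334e-01,  9.84520007e-01,
         9.71120136e+02],
       [ 0.00000000e+00,  0.00000000e+00,  0.00000000e+00,
         1.00000000e+00]])}
```

View pics/scene0.png

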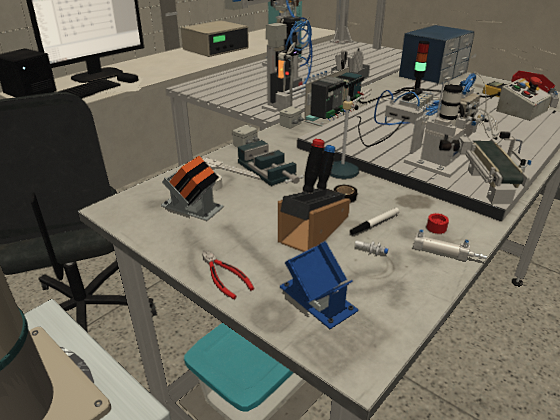

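View pics/top0.png

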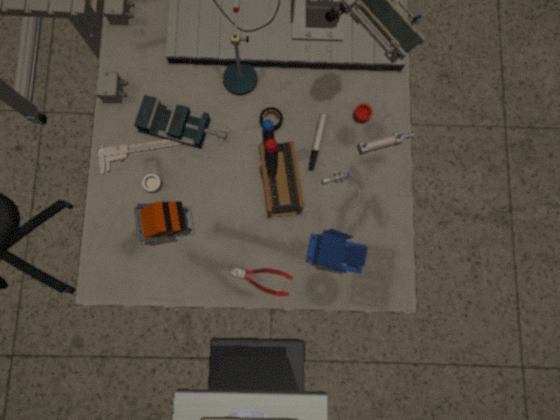

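```bash
python3 - <<'E'
import cv2,numpy as np
s=cv2.imread("pics/scene0.png");t=cv2.imread("pics/top0.png")
f=lambda i,x,y,w=70,h=52:cv2.resize(i[y:y+h,x:x+w],(392,291),interpolation=cv2.INTER_CUBIC)
a=np.vstack([np.hstack([f(s,155,155),f(t,130,192)]),np.hstack([f(s,275,230,140,104)[:, :],f(t,300,225)])])
cv2.imwrite("pics/crop0.png",a)
E
```

```text
(no output)
```

View pics/crop0.png

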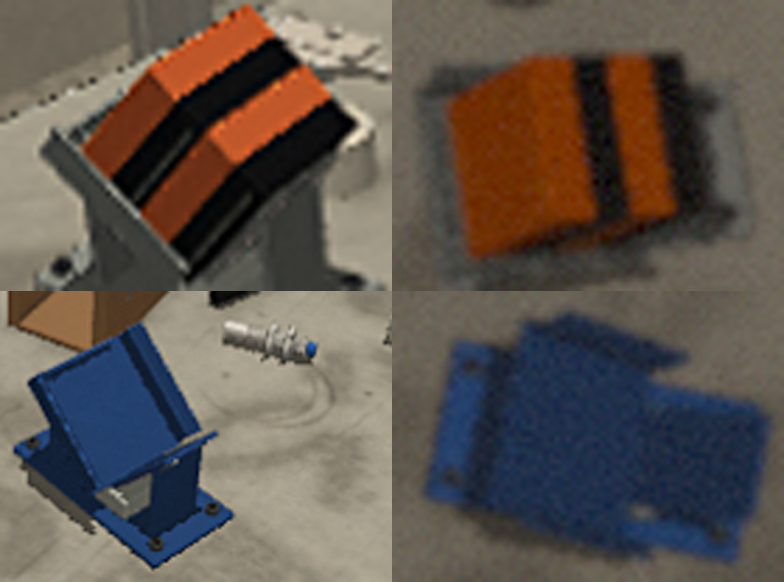

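```bash
cat > h.py <<'E'
import numpy as np,cv2
from scipy.spatial.transform import Rotation as Ro
def K(c): return np.array([[c["fx"],0,c["cx"]],[0,c["fy"],c["cy"]],[0,0,1.]])
def rays(c,px):
    u=cv2.undistortPoints(np.array(px,float).reshape(-1,1,2),K(c),np.array([float(c["k1"]),0,0,0,0])).reshape(-1,2)
    d=np.c_[u[:,0],-u[:,1],-np.ones(len(u))]; P=c["pose"]
    return P[:3,3],(d@P[:3,:3].T)
def plane(c,px,z):
    o,d=rays(c,px); return o+d*((z-o[2])/d[:,2])[:,None]
def tri(cs,ps):
    A=np.zeros((3,3));b=np.zeros(3);L=[]
    for c,p in zip(cs,ps):
        o,d=rays(c,[p]);d=d[0]/np.linalg.norm(d[0]);M=np.eye(3)-np.outer(d,d);A+=M;b+=M@o;L.append((M,o))
    x=np.linalg.solve(A,b); return x,[round(float(np.linalg.norm(M@(x-o))),1) for M,o in L]
def proj(c,X):
    P=c["pose"];q=(np.atleast_2d(X)-P[:3,3])@P[:3,:3];u=np.c_[q[:,0],-q[:,1]]/-q[:,2:]
    u=u*(1+c["k1"]*(u**2).sum(1,keepdims=True)); return u*c["fx"]+[c["cx"],c["cy"]]
def tool(s):
    T=np.eye(4);T[:3,:3]=Ro.from_euler("xyz",s["tool_rot"]).as_matrix();T[:3,3]=s["eef_pos"];return T
def snap(ctrl,name,tag):
    s=ctrl.read_state();c=dict(ctrl.get_image(name))
    if name=="wrist": c["pose"]=tool(s)@c["T_tool_cam"]
    cv2.imwrite(f"pics/{tag}.png",c["pixels"][:,:,::-1]);np.savez(f"{tag}.npz",**c);return c
def load(t): return {k:(v if v.ndim else v.item()) for k,v in np.load(t+".npz").items()}
def go(s,pos=None,R=None):
    "what is left: turn (deg, tool) ; then shift (mm) in tool axes before / after the turn"
    T=tool(s);A=T[:3,:3];R=A if R is None else R
    rv=np.degrees(Ro.from_matrix(A.T@R).as_rotvec());n=max(1,int(np.ceil(np.abs(rv).max()/7)))
    print("turn",rv.round(1),"rows",n,"each",(rv/n).round(2))
    if pos is not None:
        d=np.array(pos)-T[:3,3];print("shift before turn",(A.T@d).round(1),"after",(R.T@d).round(1),"len",np.linalg.norm(d).round(0))
E
python3 - <<'E'
from h import *
from cell import ctrl
t=load("top0");s=load("scene0")
print("rest",plane(t,[[163,220]],90).round(),"mag ledge mid",plane(t,[[328,248]],70).round(),"mag right",plane(t,[[352,260]],40).round())
for n,a,b in [("screw red",(271,145),(319,144)),("rack near end",(282,214),(0,0))]:
    print(n, tri([t,s],[a,b]) if b[0] else plane(t,[a],100))
w=ctrl.get_image("wrist");print(w["T_tool_cam"].round(3),w["fx"],w["cx"],w["cy"],w["k1"])
# magazine corners seen in both: crop0 coordinates -> pixel
f=lambda x,y,ox,oy,k:(ox+x/k,oy+y/k)
S=lambda x,y:f(x,y-291,275,230,2.8);T=lambda x,y:f(x-392,y-291,300,225,5.6)
for n,a,b in [("footL far screw",(470,365),None),("plate far-left corner",(525,325),(140,325)),("plate near-left",(490,530),(30,380)),("lip tip",(690,358),(215,435))]:
    if b: print(n,[x if isinstance(x,list) else x.round() for x in tri([t,s],[T(*a),S(*b)])])
E
```

```text
rest [[493. 184.  90.]] mag ledge mid [[ 448. -151.   70.]] mag right [[ 426. -206.   40.]]
screw red (array([632.22508696, -28.51342721, 167.98316603]), [1.3, 1.3])
rack near end [[510.40740313 -53.80484432 100.        ]]
[[ 0.00000e+00  9.51000e-01  3.11000e-01  7.99740e+01]
 [ 1.00000e+00 -1.00000e-03  1.00000e-03 -8.30000e-02]
 [ 1.00000e-03  3.11000e-01 -9.51000e-01 -1.75173e+02]
 [ 0.00000e+00  0.00000e+00  0.00000e+00  1.00000e+00]] 306.6326148287068 284.0741931758113 208.9944463177148 -0.023837504336167038
plate far-left corner [array([ 487., -147.,   75.]), [7.5, 7.5]]
plate near-left [array([ 409., -132.,   73.]), [3.7, 3.7]]
lip tip [array([ 479., -213.,   33.]), [4.1, 4.1]]
```

```bash
python3 - <<'E'
from h import *
from cell import ctrl
s=ctrl.read_state()
go(s,[493,170,230],Ro.from_euler("xyz",[180,0,90],degrees=True).as_matrix())
E
```

```text
turn [-0.1  0.1 69.3] rows 10 each [-0.01  0.01  6.93]
shift before turn [-401.3 -316.5  -31.5] after [-437.7  263.8  -32. ] len 512.0
```

```bash
H="python3 -m handwheel"
python3 -m handwheel '[[[0,0,0],[-0.025,-0.02,-0.002],0],[[0,0,0],[-0.025,-0.02,-0.002],0],[[0,0,0],[-0.025,-0.02,-0.002],0],[[0,0,0],[-0.025,-0.02,-0.002],0],[[0,0,0],[-0.025,-0.02,-0.002],0]]'
python3 -m handwheel '[[[0,0,0],[-0.025,-0.02,-0.002],0],[[0,0,0],[-0.025,-0.02,-0.002],0],[[0,0,0],[-0.025,-0.02,-0.002],0],[[0,0,0],[-0.025,-0.02,-0.002],0],[[0,0,0],[-0.025,-0.02,-0.002],0]]'
python3 -m handwheel '[[[0,0,0],[-0.025,-0.02,-0.002],0],[[0,0,0],[-0.025,-0.02,-0.002],0],[[0,0,0],[-0.025,-0.02,-0.002],0],[[0,0,0],[-0.025,-0.02,-0.002],0],[[0,0,0],[-0.025,-0.02,-0.002],0]]'
python3 -m handwheel '[[[0,0,7],[-0.025,-0.02,-0.002],0],[[0,0,7],[0,0,0],0],[[0,0,7],[0,0,0],0],[[0,0,7],[0,0,0],0],[[0,0,7],[0,0,0],0]]'
python3 -m handwheel '[[[0,0,7],[0,0,0],0],[[0,0,7],[0,0,0],0],[[0,0,7],[0,0,0],0],[[0,0,7],[0,0,0],0],[[0,0,7],[0,0,0],0]]'
python3 -c "
from h import *
from cell import ctrl
s=ctrl.read_state();print(s['qpos'].round(2));snap(ctrl,'wrist','w1')"
```

```text
clock: 0.57
eef_pos: [311.5, 468.9, 208.5]
tool_rot: [-3.141, -0.0, 2.781]
force: [0.5, -0.4, 1.1]
width: 85.4
gripper_force: 0.0
clock: 0.98
eef_pos: [393.2, 331.2, 218.7]
tool_rot: [-3.141, -0.0, 2.781]
force: [0.5, -0.5, 0.4]
width: 85.2
gripper_force: 0.0
clock: 1.4
eef_pos: [474.8, 193.6, 228.7]
tool_rot: [-3.141, -0.0, 2.781]
force: [0.4, 1.1, 0.1]
width: 85.1
gripper_force: 0.0
clock: 1.82
eef_pos: [490.6, 167.2, 230.5]
tool_rot: [-3.141, -0.0, 2.163]
force: [-0.6, 0.0, -0.4]
width: 85.3
gripper_force: 0.0
clock: 2.23
eef_pos: [490.5, 167.5, 230.5]
tool_rot: [-3.141, 0.0, 1.553]
force: [-0.9, 0.5, 0.1]
width: 85.4
gripper_force: 0.0
[-0.67  0.43  0.41  1.85 -0.21  0.91 -0.18]
```

View pics/w1.png

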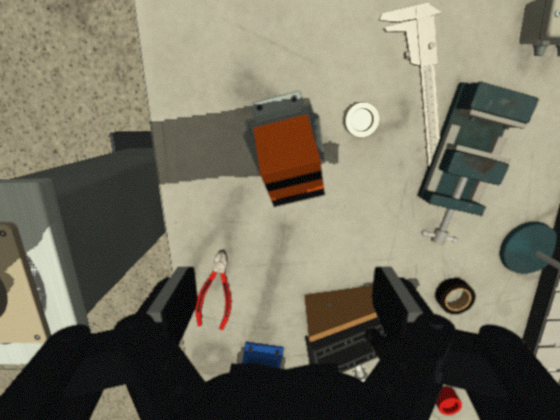

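```bash
cat >> h.py <<'E'
def frame(az,flip=False):
    a=np.radians(az);sx=np.array([np.cos(a),np.sin(a),0]);e=np.array([0,0,1.]);c,s=np.cos(np.radians(50)),np.sin(np.radians(50))
    z=sx*c-e*s;x=sx*s+e*c
    if flip:x=-x
    return np.c_[x,np.cross(z,x),z]
E
python3 - <<'E'
from h import *
from cell import ctrl
s=ctrl.read_state()
go(s,[510,90,215],frame(101))
c=load("w1");hsv=cv2.cvtColor(c["pixels"],cv2.COLOR_RGB2HSV)
print([hsv[y,x] for x,y in [(285,145),(290,180),(292,197)]])
E
```

```text
turn [  4.3  39.9 -11.8] rows 6 each [ 0.71  6.64 -1.97]
shift before turn [-77.1  21.3  15.5] after [-71.1   4.4 -39.5] len 82.0
[array([ 12, 243, 124], dtype=uint8), array([120,  26,  10], dtype=uint8), array([  6, 128,  10], dtype=uint8)]
```

```bash

python3 -m handwheel '[[[0,0,0],[-0.026,0.007,0.005],0],[[0,0,0],[-0.026,0.007,0.005],0],[[0,0,0],[-0.026,0.007,0.005],0],[[0.7,6.65,-2],[0,0,0],0],[[0.7,6.65,-2],[0,0,0],0]]'
python3 -m handwheel '[[[0.7,6.65,-2],[0,0,0],0],[[0.7,6.65,-2],[0,0,0],0],[[0.7,6.65,-2],[0,0,0],0],[[0.7,6.65,-2],[0,0,0],0],[[0,0,0],[0,0,0],0]]'
python3 -c "
from h import *
from cell import ctrl
s=ctrl.read_state();print(s['qpos'].round(2));snap(ctrl,'wrist','w2')
go(s,[510,90,215],frame(101))
"
```

```text
clock: 2.7
eef_pos: [510.9, 90.9, 216.0]
tool_rot: [-3.127, -0.238, 1.636]
force: [0.3, -0.3, -0.6]
width: 85.6
gripper_force: 0.0
clock: 3.12
eef_pos: [511.4, 82.2, 211.5]
tool_rot: [-3.14, -0.7, 1.767]
force: [0.4, -1.2, -1.2]
width: 85.3
gripper_force: 0.0
[ 0.19  0.63  0.07  1.79 -0.72  1.19  0.88]
turn [-0.2 -0.1  0.2] rows 1 each [-0.24 -0.12  0.19]
shift before turn [8.3 0.2 2.4] after [8.3 0.1 2.4] len 9.0
```

View pics/w2.png

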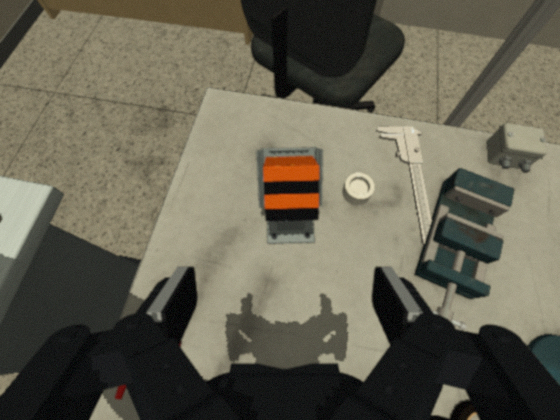

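```bash
cat >> h.py <<'E'
def orange(c,amin=60):
    h=cv2.cvtColor(c["pixels"],cv2.COLOR_RGB2HSV)
    m=((h[...,0]<18)&(h[...,1]>190)&(h[...,2]>60)).astype(np.uint8)
    n,L,st,ce=cv2.connectedComponentsWithStats(m)
    out=[]
    for i in range(1,n):
        if st[i,4]>amin:
            k=cv2.findContours((L==i).astype(np.uint8),cv2.RETR_EXTERNAL,cv2.CHAIN_APPROX_NONE)[0][0]
            out.append((st[i].tolist(),ce[i].round(1),cv2.approxPolyDP(k,2.2,True)[:,0].tolist(),cv2.minAreaRect(k)))
    return out
E
python3 - <<'E'
from h import *
for t in ["w1","w2","top0","scene0"]:
    for o in orange(load(t)): print(t,o[0],o[1],o[2])
c=load("w2")["pixels"]; print(c[150:224:2,292].tolist())
c=load("w1")["pixels"]; print(c[110:212:3,290].tolist())
E
```

```text
w1 [254, 115, 66, 69, 3314] [286.1 149.4] [[305, 115], [254, 128], [259, 167], [266, 183], [319, 170], [319, 157]]
w1 [269, 179, 54, 21, 509] [296.2 189.3] [[319, 179], [269, 192], [271, 198], [275, 199], [322, 188]]
w1 [221, 274, 10, 41, 96] [226.4 291. ] [[221, 274], [228, 293], [228, 314], [229, 292], [224, 274]]
w1 [195, 291, 11, 34, 121] [198.9 307.8] [[205, 291], [201, 299], [199, 295], [196, 301], [196, 309], [200, 304], [198, 324]]
w1 [437, 387, 24, 27, 438] [448.2 401.7] [[445, 387], [437, 403], [442, 412], [452, 413], [458, 410], [460, 402], [452, 390]]
w2 [263, 157, 56, 26, 1309] [290.6 169.4] [[263, 168], [265, 182], [318, 179], [318, 166], [311, 157], [267, 158]]
w2 [265, 193, 54, 17, 860] [291.3 200.8] [[265, 195], [267, 209], [316, 208], [318, 203], [317, 193]]
w2 [116, 385, 10, 14, 71] [120.1 391.4] [[124, 385], [119, 386], [116, 397], [121, 396]]
top0 [354, 104, 17, 17, 187] [362.5 112.1] [[363, 104], [356, 108], [354, 114], [365, 120], [370, 114], [370, 108]]
top0 [266, 139, 10, 13, 85] [270.5 144.7] [[272, 139], [266, 140], [267, 150], [270, 151], [275, 148]]
top0 
[... 1511 characters left out ...]
3], [208, 88, 19], [203, 85, 14], [203, 89, 18], [198, 80, 3], [204, 86, 15], [195, 76, 12], [113, 51, 22], [21, 19, 17], [16, 17, 16], [14, 14, 15], [14, 12, 13], [12, 18, 13], [25, 25, 23], [52, 56, 51]]
[[68, 73, 67], [69, 69, 65], [58, 60, 53], [120, 55, 23], [124, 52, 9], [118, 45, 0], [126, 50, 12], [123, 49, 9], [125, 48, 8], [121, 49, 7], [124, 52, 14], [126, 54, 12], [127, 53, 13], [123, 50, 5], [125, 53, 14], [124, 52, 14], [126, 53, 16], [128, 53, 15], [123, 48, 6], [124, 53, 14], [109, 44, 10], [112, 45, 13], [101, 47, 11], [20, 14, 12], [5, 6, 3], [34, 15, 9], [107, 41, 0], [105, 45, 4], [101, 40, 6], [15, 17, 16], [17, 20, 19], [135, 132, 111], [189, 185, 159], [180, 177, 149]]
```

```bash
python3 - <<'E'
from h import *
a,b=load("w1"),load("w2")
P={}
for n,p,q in [("Bseam L",(266,184),(264.7,182.5)),("Bseam R",(320,170.5),(318.7,180)),("Abot? Atop L",(269.5,192),(265.3,193.5)),("Atop R",(320.5,178.5),(318,192.3)),("Aseam L",(272.5,199.8),(266.5,209.5)),("Aseam R",(323,188),(317,208.5))]:
    x,e=tri([a,b],[p,q]);P[n]=x;print(n,x.round(1),e)
for n in ["Bseam","Aseam"]:
    d=P[n+" R"]-P[n+" L"];print(n,"mid",((P[n+" R"]+P[n+" L"])/2).round(1),"len",np.linalg.norm(d).round(1),"az y",np.degrees(np.arctan2(d[1],d[0])).round(1),"dz",d[2].round(1))
E
```

```text
Bseam L [471.4 174.4 101. ] [0.3, 0.3]
Bseam R [527.  187.8 102.5] [0.7, 0.7]
Abot? Atop L [474.2 164.4  95.2] [0.5, 0.5]
Atop R [528.7 177.6  93.4] [0.7, 0.7]
Aseam L [477.  151.7  81.1] [0.0, 0.0]
Aseam R [532.1 164.1  80.7] [0.3, 0.3]
Bseam mid [499.2 181.1 101.8] len 57.2 az y 13.6 dz 1.5
Aseam mid [504.5 157.9  80.9] len 56.5 az y 12.6 dz -0.3
```

```bash
python3 - <<'E'
from h import *
from cell import ctrl
s=ctrl.read_state()
go(s,[450,-240,215],frame(82))
E
```

```text
turn [-12.5  -0.   14.8] rows 3 each [-4.18 -0.01  4.95]
shift before turn [-233.3 -124.1 -198.6] after [-251.6  -15.2 -213.9] len 331.0
```

```bash

python3 -m handwheel '[[[0,0,0],[-0.0233,-0.0124,-0.0199],0],[[0,0,0],[-0.0233,-0.0124,-0.0199],0],[[0,0,0],[-0.0233,-0.0124,-0.0199],0],[[0,0,0],[-0.0233,-0.0124,-0.0199],0],[[0,0,0],[-0.0233,-0.0124,-0.0199],0]]'
python3 -m handwheel '[[[0,0,0],[-0.0233,-0.0124,-0.0199],0],[[0,0,0],[-0.0233,-0.0124,-0.0199],0],[[0,0,0],[-0.0233,-0.0124,-0.0199],0],[[0,0,0],[-0.0233,-0.0124,-0.0199],0],[[0,0,0],[-0.0233,-0.0124,-0.0199],0]]'
python3 -m handwheel '[[[-4.2,0,5],[0,0,0],0],[[-4.2,0,5],[0,0,0],0],[[-4.2,0,5],[0,0,0],0],[[0,0,0],[0,0,0],0]]'
python3 -c "
from h import *
from cell import ctrl
s=ctrl.read_state();print(s['qpos'].round(2));snap(ctrl,'wrist','w3')
go(s,[450,-240,215],frame(82))
"
```

```text
clock: 3.58
eef_pos: [481.2, -73.1, 217.6]
tool_rot: [3.136, -0.697, 1.784]
force: [1.0, -0.5, 0.3]
width: 85.5
gripper_force: 0.0
clock: 4.0
eef_pos: [452.4, -235.9, 218.7]
tool_rot: [3.136, -0.697, 1.784]
force: [0.7, -0.8, -0.6]
width: 85.6
gripper_force: 0.0
clock: 4.33
eef_pos: [449.4, -235.9, 218.6]
tool_rot: [3.141, -0.698, 1.43]
force: [-1.1, 0.5, -0.5]
width: 85.4
gripper_force: 0.0
[ 0.67  0.69  0.24  1.64 -0.65  1.41  1.06]
turn [ 0.1  0.  -0.1] rows 1 each [ 0.07  0.02 -0.05]
shift before turn [-5.4  1.1  0.2] after [-5.4  1.1  0.2] len 6.0
```

View pics/w3.png

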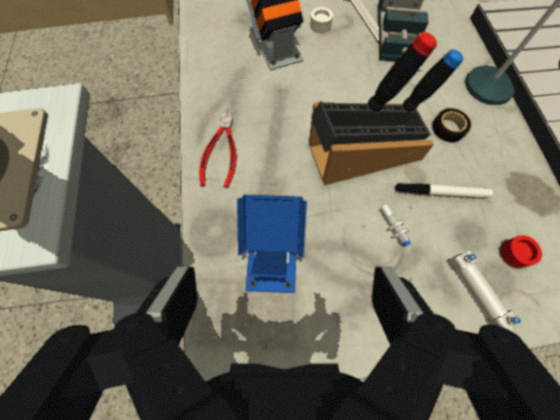

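```bash

python3 -m handwheel '[[[0,0,0],[0.025,0,0.012],0],[[0,0,0],[0.025,0,0.012],0],[[0,0,0],[0.025,0,0.012],0],[[0,0,0],[0.025,0,0.012],0],[[0,0,0],[0,0,0],0]]'
python3 -c "
from h import *
from cell import ctrl
c=snap(ctrl,'wrist','w4');b=load('w3')
X=np.array([[448,-150,60],[430,-190,45.]]);print(proj(b,X),p:=proj(c,X))
u,v=p.mean(0).astype(int)
f=lambda i,x,y:cv2.resize(i[y:y+110,x:x+80,::-1],(400,550),interpolation=cv2.INTER_CUBIC)
print('w3 origin 232,190; w4 origin',u-40,v-60)
cv2.imwrite('pics/crop1.png',np.hstack([f(b['pixels'],232,190),f(c['pixels'],u-40,v-60)]))
"
```

```text
clock: 4.8
eef_pos: [468.3, -121.5, 248.3]
tool_rot: [3.133, -0.704, 1.455]
force: [-0.5, -0.3, 0.1]
width: 85.4
gripper_force: 0.0
[[273.18481259 210.13403698]
 [262.98002491 247.32298172]] [[268.91906131 313.31810345]
 [257.49626784 352.13818865]]
w3 origin 232,190; w4 origin 223 272
```

View pics/crop1.png

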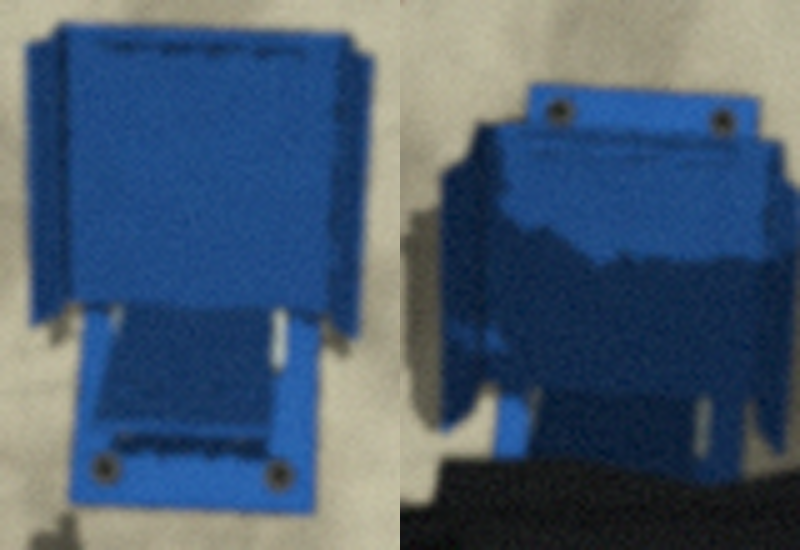

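```bash
python3 - <<'E'
from h import *
a,b=load("w3"),load("w4")
for n,p,q in [("farL",(65,25),(80,123)),("farR",(350,36),(382,140)),("nearL",(78,303),(93,388)),("nearR",(322,312),(355,400)),("tipL",(33,325),(47,430)),("tipR",(357,337),(382,455)),("lipfarL",(27,45),(42,175)),("lipfarR",(375,55),(399,188)),("screwFL?",(0,0),(0,0))][:-1]:
    x,e=tri([a,b],[(232+p[0]/5,190+p[1]/5),(223+q[0]/5,272+q[1]/5)]);print(n,x.round(1),e)
E
```

```text
farL [ 416.1 -127.9   65.9] [0.5, 0.5]
farR [ 484.8 -139.8   64.2] [0.1, 0.1]
nearL [ 409.4 -185.8   23.8] [0.1, 0.1]
nearR [ 471.6 -196.1   20.5] [1.0, 1.0]
tipL [ 399.4 -193.1   36.5] [0.2, 0.2]
tipR [ 476.7 -207.6   38.9] [0.0, 0.0]
lipfarL [ 408.8 -140.1   83.6] [0.0, 0.0]
lipfarR [ 486.9 -152.    79.9] [0.8, 0.8]
```

```bash
python3 - <<'E'
from h import *
from cell import ctrl
s=ctrl.read_state()
print(s['eef_pos'].round(1));go(s,[508,130,170],frame(103))
E
```

```text
[ 468.  -124.7  247.2]
turn [ 13.2  -0.1 -15.2] rows 3 each [ 4.41 -0.04 -5.06]
shift before turn [147.1   7.6 225.2] after [133.6  96.2 212.9] len 269.0
```

```bash

python3 -m handwheel '[[[0,0,0],[0.0184,0.001,0.0281],0],[[0,0,0],[0.0184,0.001,0.0281],0],[[0,0,0],[0.0184,0.001,0.0281],0],[[0,0,0],[0.0184,0.001,0.0281],0],[[0,0,0],[0.0184,0.001,0.0281],0]]'
python3 -m handwheel '[[[0,0,0],[0.0184,0.001,0.0281],0],[[0,0,0],[0.0184,0.001,0.0281],0],[[4.4,0,-5.1],[0.0184,0.001,0.0281],0],[[4.4,0,-5.1],[0,0,0],0],[[4.4,0,-5.1],[0,0,0],0]]'
python3 -m handwheel '[[[0,0,0],[0,0,0],0]]'
python3 -c "
from h import *
from cell import ctrl
s=ctrl.read_state();print(s['qpos'].round(2));c=snap(ctrl,'wrist','w5')
go(s,[505.2,155.1,133.9],frame(103))
for o in orange(c): print(o[0],o[2])
"
```

```text
clock: 5.27
eef_pos: [494.5, 30.7, 197.0]
tool_rot: [3.135, -0.699, 1.442]
force: [1.3, -0.4, 0.2]
width: 85.2
gripper_force: 0.0
clock: 5.68
eef_pos: [509.2, 126.7, 168.1]
tool_rot: [-3.14, -0.7, 1.799]
force: [1.3, -0.6, -0.6]
width: 85.2
gripper_force: 0.0
clock: 5.77
eef_pos: [513.3, 126.3, 167.9]
tool_rot: [3.137, -0.698, 1.8]
force: [1.4, 0.8, 0.7]
width: 85.3
gripper_force: 0.0
[ 0.13  0.68  0.03  1.83 -0.77  1.08  0.92]
turn [0.2 0.  0.1] rows 1 each [0.19 0.   0.12]
shift before turn [ 1.1 -1.6 45.3] after [ 1.1 -1.4 45.3] len 45.0
[249, 169, 67, 33, 2054] [[249, 183], [251, 201], [315, 199], [315, 183], [309, 170], [259, 169]]
[250, 215, 65, 19, 1189] [[250, 216], [252, 233], [313, 233], [313, 216]]
```

```bash
python3 - <<'E'
from h import *
from cell import ctrl
c=load("w5")
R=frame(103);n,y,u=R[:,0],R[:,1],R[:,2];C=np.array([494.3,202.1,76.4])
for nm,zz in [("B top",16),("B seam",0),("Atop",-16),("Aseam",-32)]:
    print(nm,proj(c,[C-33*u+zz*n-30*y,C-33*u+zz*n+30*y]).round(1).tolist())
E
```

```text
B top [[248.4, 183.7], [316.8, 183.8]]
B seam [[249.0, 201.1], [316.2, 201.2]]
Atop [[249.6, 218.0], [315.6, 218.1]]
Aseam [[250.2, 234.3], [315.0, 234.3]]
```

```bash

python3 -m handwheel '[[[0.2,0,0.1],[0.0017,-0.0015,0.025],0],[[0,0,0],[0,0,0.025],0],[[0,0,0],[0,0,0.025],0],[[0,0,0],[0,0,0.02],0],[[0,0,0],[0,0,0.014],0]]'
python3 -m handwheel '[[[0,0,0],[0,0,0],0],[[0,0,0],[0,0,0],0]]'
python3 -c "
from h import *
from cell import ctrl
R=frame(103)
go(ctrl.read_state(),np.array([494.3,202.1,76.4])+.6*R[:,0]-11*R[:,2],R)"
```

```text
clock: 6.23
eef_pos: [490.7, 194.6, 85.0]
tool_rot: [-3.132, -0.7, 1.781]
force: [0.6, -0.2, 0.3]
width: 85.6
gripper_force: 0.0
clock: 6.4
eef_pos: [491.7, 193.5, 86.0]
tool_rot: [-3.133, -0.7, 1.782]
force: [0.6, -0.7, 0.3]
width: 85.1
gripper_force: 0.0
turn [ 0.1 -0.1 -0.7] rows 1 each [ 0.07 -0.09 -0.7 ]
shift before turn [0.5 4.5 1.4] after [0.4 4.5 1.4] len 5.0
```

```bash

python3 -m handwheel '[[[0,0,-0.7],[0.0005,0.0045,0.001],0],[[0,0,0],[0,0,0],0],[[0,0,0],[0,0,0],0]]'
python3 -c "
from h import *
from cell import ctrl
R=frame(103)
go(ctrl.read_state(),np.array([494.3,202.1,76.4])+.6*R[:,0]-11*R[:,2],R)"
```

```text
clock: 6.65
eef_pos: [497.7, 195.0, 86.2]
tool_rot: [3.136, -0.699, 1.8]
force: [0.1, -0.5, 0.5]
width: 85.4
gripper_force: 0.0
turn [ 0.2 -0.   0.1] rows 1 each [ 0.24 -0.03  0.1 ]
shift before turn [ 0.2 -1.8  1.5] after [ 0.2 -1.8  1.5] len 2.0
```

```bash

python3 -m handwheel '[[[0,0,0],[0,-0.0015,0.001],0],[[0,0,0],[0,0,0],0],[[0,0,0],[0,0,0],0.15],[[0,0,0],[0,0,0],0.2],[[0,0,0],[0,0,0],0.24]]'
python3 -c "
from h import *
from cell import ctrl
R=frame(103)
go(ctrl.read_state(),np.array([494.3,202.1,76.4])+.6*R[:,0]-11*R[:,2],R)"
python3 -m handwheel '[[[0,0,0],[0,0,0],0.28],[[0,0,0],[0,0,0],0.32],[[0,0,0],[0,0,0],0.4],[[0,0,0],[0,0,0],1],[[0,0,0],[0,0,0],1]]'
python3 -m handwheel '[[[0,0,0],[0,0,0],1],[[0,0,0],[0,0,0],1],[[0,0,0],[0,0,0],1]]'
python3 -c "
from h import *
from cell import ctrl
R=frame(103)
go(ctrl.read_state(),np.array([494.3,202.1,76.4])+.6*R[:,0]-11*R[:,2],R)"
```

```text
clock: 7.07
eef_pos: [494.9, 196.0, 84.9]
tool_rot: [3.139, -0.7, 1.799]
force: [-0.5, 0.6, -0.4]
width: 64.9
gripper_force: 0.0
turn [ 0.1 -0.1  0.1] rows 1 each [ 0.11 -0.09  0.07]
shift before turn [-0.2  0.8 -0.6] after [-0.2  0.8 -0.6] len 1.0
clock: 7.48
eef_pos: [494.9, 196.0, 84.8]
tool_rot: [3.139, -0.7, 1.799]
force: [0.1, 0.3, 0.1]
width: 27.8
gripper_force: 0.0
clock: 7.73
eef_pos: [494.9, 196.1, 84.8]
tool_rot: [3.139, -0.7, 1.799]
force: [-0.1, 0.2, -0.1]
width: -0.1
gripper_force: 0.0
turn [ 0.1 -0.1  0.1] rows 1 each [ 0.11 -0.09  0.07]
shift before turn [-0.2  0.8 -0.7] after [-0.2  0.8 -0.7] len 1.0
```

```bash
python3 -c "
from h import *
from cell import ctrl
c=snap(ctrl,'wrist','w6');d=snap(ctrl,'scene','s1')
for o in orange(c): print(o[0],o[2])
a=cv2.resize(d['pixels'][120:240,110:270,::-1],(400,300));
cv2.imwrite('pics/m1.png',np.hstack([cv2.resize(c['pixels'][:,:,::-1],(400,300)),a]))
"
```

```text
[231, 199, 110, 63, 5956] [[231, 235], [234, 260], [269, 260], [273, 252], [295, 252], [304, 261], [337, 261], [339, 258], [340, 234], [325, 200], [246, 200]]
[235, 283, 19, 25, 368] [[253, 283], [235, 283], [237, 307], [246, 303], [252, 293]]
[315, 283, 22, 25, 433] [[316, 283], [316, 294], [323, 304], [334, 307], [336, 283]]
```

View pics/m1.png

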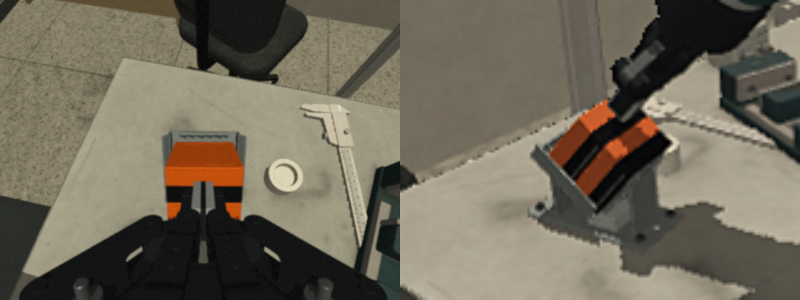

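```bash
python3 - <<'E'
from h import *
from cell import ctrl
c=load("w6");s=ctrl.read_state();T=tool(s);print(s["eef_pos"].round(1),s["width"])
R=frame(103);n,y,u=R[:,0],R[:,1],R[:,2];C=np.array([494.3,202.1,76.4])
for nm,zz in [("B top",16),("B seam",0),("Atop",-16),("Aseam",-32)]:
    print(nm,proj(c,[C-33*u+zz*n-30*y,C-33*u+zz*n+30*y]).round(1).tolist())
for k in [0,-10,-20,-30,-40]: print(k,proj(c,T[:3,3]+k*T[:3,2]).round(1))
a,b=load("w5"),load("w6")
for p,q in [((249,183),(231,235)),((315.5,183),(340,234)),((250.5,216),(234.5,283)),((314,216),(337,283))]: print([np.round(v,1) for v in tri([a,b],[p,q])])
d=load("s1");print("scene tcp",proj(d,T[:3,3]),proj(d,C-33*u))
E
```

```text
[494.9 196.   84.8] 0.17443933559334956
B top [[230.6, 234.6], [342.0, 234.7]]
B seam [[232.2, 261.3], [340.3, 261.3]]
Atop [[233.7, 286.4], [338.6, 286.4]]
Aseam [[235.1, 310.0], [337.0, 310.0]]
0 [[284.7 243.1]]
-10 [[284.7 250.1]]
-20 [[284.7 257.9]]
-30 [[284.7 266.6]]
-40 [[284.8 276.4]]
[array([468.4, 185.3, 116.4]), array([0., 0.])]
[array([524.3, 199.7, 113.6]), array([0., 0.])]
[array([472.8, 164.6,  91.9]), array([0.2, 0.2])]
[array([529.5, 177.6,  92.5]), array([0.3, 0.3])]
scene tcp [[189.3759475  172.57076355]] [[194.75999631 166.67917802]]
```

```bash

python3 -m handwheel '[[[0,0,0],[0,0,0],0],[[0,0,0],[0,0,0],0],[[0,0,0],[0,0,0],0],[[0,0,0],[0,0,0],0],[[0,0,0],[0,0,0],0]]'
python3 -m handwheel '[[[0,0,0],[0,0,0],0],[[0,0,0],[0,0,0],0],[[0,0,0],[0,0,0.014],0],[[0,0,0],[0,0,0.013],0],[[0,0,0],[0,0,0],0]]'
python3 -m handwheel '[[[0,0,0],[0,0,0],0],[[0,0,0],[0,0,0],0.13],[[0,0,0],[0,0,0],0.15],[[0,0,0],[0,0,0],0.17],[[0,0,0],[0,0,0],0.17]]'
python3 -c "
from h import *
from cell import ctrl
R=frame(103);s=ctrl.read_state();print(s['width'])
go(s,np.array([494.3,202.1,76.4])+.6*R[:,0]+16*R[:,2],R)
c=snap(ctrl,'wrist','w7')
for o in orange(c): print(o[0],o[2])
x=c['pixels'][150:390,160:420,::-1];d=snap(ctrl,'scene','s2')
cv2.imwrite('pics/m2.png',np.hstack([cv2.resize(x,(520,480),interpolation=cv2.INTER_CUBIC),cv2.resize(d['pixels'][140:236,165:221,::-1],(280,480),interpolation=cv2.INTER_CUBIC)]))
"
```

```text
clock: 8.25
eef_pos: [494.9, 196.1, 84.8]
tool_rot: [3.139, -0.7, 1.799]
force: [-0.1, -0.3, -0.2]
width: 60.0
gripper_force: 0.0
clock: 8.67
eef_pos: [489.3, 214.7, 63.4]
tool_rot: [-3.141, -0.702, 1.8]
force: [-0.3, 0.5, 1.3]
width: 85.7
gripper_force: 0.0
clock: 9.08
eef_pos: [491.5, 212.6, 64.5]
tool_rot: [3.138, -0.699, 1.799]
force: [-0.6, 1.0, 0.4]
width: 70.9
gripper_force: 0.0
70.92347337587657
turn [ 0.2 -0.1  0.1] rows 1 each [ 0.16 -0.06  0.08]
shift before turn [-0.   0.4 -0.1] after [-0.   0.4 -0.1] len 0.0
[221, 210, 129, 77, 8861] [[240, 211], [221, 257], [224, 286], [347, 285], [349, 256], [329, 211]]
[225, 312, 121, 29, 3364] [[225, 313], [228, 339], [320, 340], [343, 337], [344, 312]]
```

View pics/m2.png

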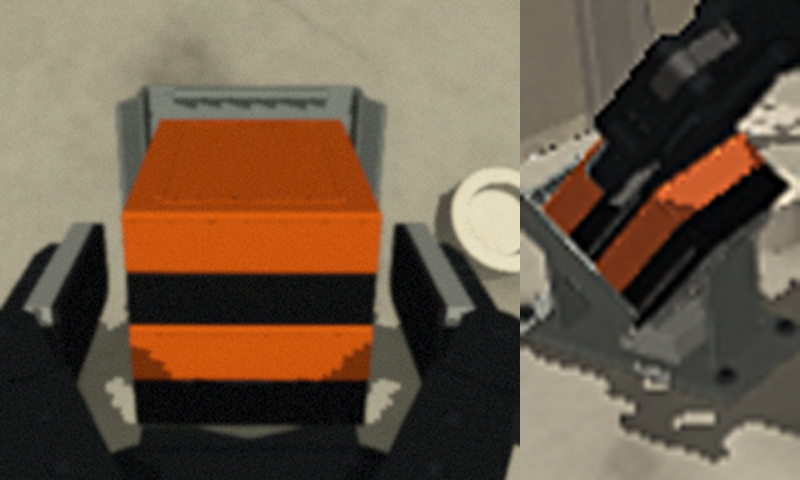

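```bash
python3 - <<'E'
from h import *
from cell import ctrl
T=tool(ctrl.read_state());d=load("s2")
for k in (-45,-35,-25,-15,-5):
    P=np.array([[11,-45,k],[-11,-45,k]])@T[:3,:3].T+T[:3,3];q=proj(d,P);print(k,((q-[165,140])*5+[520,0]).round().tolist())
E
```

```text
-45 [[575.0, 165.0], [613.0, 206.0]]
-35 [[564.0, 178.0], [602.0, 219.0]]
-25 [[554.0, 191.0], [591.0, 232.0]]
-15 [[544.0, 205.0], [581.0, 245.0]]
-5 [[534.0, 217.0], [570.0, 257.0]]
```

```bash

python3 -m handwheel '[[[0,0,0],[0,0,0.012],0.17],[[0,0,0],[0,0,0.012],0.17],[[0,0,0],[0,0,0],0.17],[[0,0,0],[0,0,0],0.22],[[0,0,0],[0,0,0],0.24]]'
python3 -m handwheel '[[[0,0,0],[0,0,0],0.26],[[0,0,0],[0,0,0],0.28],[[0,0,0],[0,0,0],0.3],[[0,0,0],[0,0,0],0.32],[[0,0,0],[0,0,0],0.4]]'
python3 -m handwheel '[[[0,0,0],[0,0,0],0.4],[[0,0,0],[0,0,0],1],[[0,0,0],[0,0,0],1],[[0,0,0],[0,0,0],1]]'
python3 -c "
from h import *
from cell import ctrl
R=frame(103);s=ctrl.read_state();print(s['qpos'].round(2))
go(s,np.array([494.3,202.1,76.4])+.6*R[:,0]+40*R[:,2],R)
c=snap(ctrl,'wrist','w8')
for o in orange(c): print(o[0],o[2])
"
```

```text
clock: 9.6
eef_pos: [487.2, 228.3, 45.5]
tool_rot: [3.14, -0.7, 1.799]
force: [-0.3, -0.3, 0.2]
width: 64.8
gripper_force: 0.0
clock: 10.02
eef_pos: [488.2, 227.6, 46.1]
tool_rot: [3.137, -0.699, 1.799]
force: [0.3, -1.8, 3.7]
width: 59.5
gripper_force: 64.5
clock: 10.35
eef_pos: [488.2, 227.6, 46.1]
tool_rot: [3.138, -0.699, 1.799]
force: [1.0, -3.5, 6.0]
width: 59.6
gripper_force: 64.7
[ 0.04  0.86 -0.1   1.96 -0.99  0.75  1.08]
turn [ 0.2 -0.1  0.1] rows 1 each [ 0.17 -0.07  0.07]
shift before turn [-0.   0.2 -0.1] after [-0.   0.2 -0.1] len 0.0
[206, 224, 157, 96, 13120] [[234, 224], [207, 285], [210, 318], [358, 318], [361, 286], [334, 224]]
[215, 348, 139, 26, 2332] [[215, 349], [224, 373], [228, 372], [232, 362], [257, 362], [280, 368], [327, 362], [337, 363], [339, 370], [344, 373], [353, 349]]
```

```bash

python3 -m handwheel '[[[0,0,0],[0.002,0,0],1],[[0,0,0],[0.004,0,0],1],[[0,0,0],[0.006,0,0],1],[[0,0,0],[0.006,0,-0.006],1],[[0,0,0],[0.006,0,-0.012],1]]'
python3 -m handwheel '[[[0,0,0],[0.006,0,-0.02],1],[[0,0,0],[0.006,0,-0.025],1],[[0,0,0],[0,0,-0.025],1],[[0,0,0],[0,0,0],1]]'
python3 -c "
from h import *
from cell import ctrl
s=ctrl.read_state();print(s['qpos'].round(2),s['eef_pos'].round(1))
c=snap(ctrl,'wrist','w9')
for o in orange(c): print(o[0],o[2])
d=snap(ctrl,'scene','s3')
for o in orange(d): print(o[0],o[2]) if o[0][0]<260 and o[0][1]<220 else 0
go(s,[480,0,290])
"
```

```text
clock: 10.82
eef_pos: [484.5, 234.4, 73.9]
tool_rot: [-3.14, -0.7, 1.796]
force: [-0.5, -0.4, -0.7]
width: 59.0
gripper_force: 66.9
clock: 11.15
eef_pos: [496.5, 197.8, 140.1]
tool_rot: [3.131, -0.698, 1.802]
force: [0.3, -0.8, -1.8]
width: 59.7
gripper_force: 67.0
[ 0.04  0.7  -0.03  1.92 -0.87  0.93  0.93] [496.5 197.8 140.1]
[207, 232, 155, 86, 11617] [[208, 282], [210, 317], [359, 315], [360, 282], [333, 233], [237, 232]]
[176, 140, 9, 13, 66] [[180, 140], [176, 148], [181, 152], [184, 146]]
[181, 167, 32, 31, 283] [[210, 168], [194, 177], [181, 193], [185, 197], [212, 172]]
turn [0. 0. 0.] rows 1 each [0. 0. 0.]
shift before turn [ -48.2  -59.  -236.8] after [ -48.2  -59.  -236.8] len 249.0
```

```bash

python3 -m handwheel '[[[0,0,0],[-0.006,-0.0074,-0.03],1],[[0,0,0],[-0.006,-0.0074,-0.03],1],[[0,0,0],[-0.006,-0.0074,-0.03],1],[[0,0,0],[-0.006,-0.0074,-0.03],1],[[0,0,0],[-0.006,-0.0074,-0.03],1]]'
python3 -m handwheel '[[[0,0,0],[-0.006,-0.0074,-0.03],1],[[0,0,0],[-0.006,-0.0074,-0.03],1],[[0,0,0],[-0.006,-0.0074,-0.03],1],[[0,0,-4],[0,0,0],1],[[0,0,-7],[0,0,0],1]]'
python3 -m handwheel '[[[0,0,-7],[0,0,0],1],[[0,0,-7],[0,0,0],1],[[0,0,-7],[0,0,0],1],[[0,0,-7],[0,0,0],1],[[0,0,-7],[0,0,0],1]]'
python3 -c "
from h import *
from cell import ctrl
s=ctrl.read_state();print(s['qpos'].round(2))"
```

```text
clock: 11.67
eef_pos: [482.7, 75.8, 232.0]
tool_rot: [-3.141, -0.703, 1.8]
force: [0.8, 0.0, -2.5]
width: 59.1
gripper_force: 66.6
clock: 12.08
eef_pos: [478.7, -0.2, 288.9]
tool_rot: [2.977, -0.684, 2.052]
force: [0.0, 0.0, -1.1]
width: 59.3
gripper_force: 67.1
clock: 12.5
eef_pos: [477.7, 2.1, 288.3]
tool_rot: [2.591, -0.463, 2.743]
force: [0.4, 0.4, -2.5]
width: 59.2
gripper_force: 66.9
[ 0.43  0.54 -0.09  1.7  -0.54  1.36  1.62]
```

```bash

python3 -m handwheel '[[[0,0,4],[0,0,0],1],[[0,0,7],[0,0,0],1],[[0,0,7],[0,0,0],1],[[0,0,7],[0,0,0],1],[[0,0,7],[0,0,0],1]]'
python3 -m handwheel '[[[0,0,7],[0,0,0],1],[[0,0,7],[0,0,0],1],[[0,0,7],[0,0,0],1],[[0,0,7],[0,0,0],1],[[0,0,7],[0,0,0],1]]' >/dev/null
python3 -m handwheel '[[[0,0,7],[0,0,0],1],[[0,0,7],[0,0,0],1],[[0,0,7],[0,0,0],1],[[0,0,7],[0,0,0],1],[[0,0,7],[0,0,0],1]]'
python3 -m handwheel '[[[0,0,7],[0,0,0],1],[[0,0,7],[0,0,0],1],[[0,0,7],[0,0,0],1],[[0,0,7],[0,0,0],1],[[0,0,7],[0,0,0],1]]' >/dev/null
python3 -m handwheel '[[[0,0,7],[0,0,0],1],[[0,0,7],[0,0,0],1],[[0,0,7],[0,0,0],1],[[0,0,7],[0,0,0],1],[[0,0,7],[0,0,0],1]]'
python3 -m handwheel '[[[0,0,7],[0,0,0],1],[[0,0,7],[0,0,0],1],[[0,0,7],[0,0,0],1],[[0,0,7],[0,0,0],1],[[0,0,7],[0,0,0],1]]' >/dev/null
python3 -m handwheel '[[[0,0,5],[0,0,0],1],[[0,0,0],[0,0,0],1]]'
cat >> h.py <<'E'
S1=np.array([439.2,-197.4,56.7])
def place(seat,du,dn,off=(-.6,.2,-40)):
    R=frame(80.3,True);u=R[:,2];n=-R[:,0]
    return seat+du*u+dn*n-R@np.array(off),R
E
python3 -c "
from h import *
from cell import ctrl
s=ctrl.read_state();print(s['qpos'].round(2));go(s,*place(S1,-90,10))"
```

```text
clock: 12.92
eef_pos: [477.8, 2.1, 288.2]
tool_rot: [2.944, -0.68, 2.109]
force: [-0.3, -0.0, -1.6]
width: 59.5
gripper_force: 66.9
clock: 13.75
eef_pos: [477.9, 2.2, 288.1]
tool_rot: [-2.527, -0.367, 0.699]
force: [0.0, -0.7, -1.9]
width: 59.5
gripper_force: 66.9
clock: 14.58
eef_pos: [478.1, 2.2, 288.0]
tool_rot: [-2.542, 0.393, -0.282]
force: [-1.1, -0.2, -0.5]
width: 59.3
gripper_force: 66.9
clock: 15.17
eef_pos: [478.2, 2.1, 287.7]
tool_rot: [-2.941, 0.679, -1.029]
force: [0.5, 0.0, -1.6]
width: 59.4
gripper_force: 66.9
[-0.11  0.66  0.8   1.72 -0.83  1.65 -1.7 ]
turn [14.7  2.1 31.2] rows 5 each [2.94 0.41 6.25]
shift before turn [249.4 157.2   7.6] after [294.8   4.7  -3.7] len 295.0
```

```bash

python3 -m handwheel '[[[2.94,0.41,6.25],[0,0,0],1],[[2.94,0.41,6.25],[0,0,0],1],[[2.94,0.41,6.25],[0,0,0],1],[[2.94,0.41,6.25],[0,0,0],1],[[2.94,0.41,6.25],[0,0,0],1]]'
python3 -m handwheel '[[[0,0,0],[0.029,0.0005,0],1],[[0,0,0],[0.029,0.0005,0],1],[[0,0,0],[0.029,0.0005,0],1],[[0,0,0],[0.029,0.0005,0],1],[[0,0,0],[0.029,0.0005,0],1]]'
python3 -m handwheel '[[[0,0,0],[0.029,0.0005,0],1],[[0,0,0],[0.029,0.0005,0],1],[[0,0,0],[0.029,0.0005,0],1],[[0,0,0],[0.029,0.0005,0],1],[[0,0,0],[0.029,0.0005,0],1]]'
python3 -m handwheel '[[[0,0,0],[0,0,0],1],[[0,0,0],[0,0,0],1]]'
python3 -c "
from h import *
from cell import ctrl
s=ctrl.read_state();print(s['qpos'].round(2));go(s,*place(S1,-90,10))"
```

```text
clock: 15.58
eef_pos: [478.4, 0.9, 288.1]
tool_rot: [-3.138, 0.698, -1.741]
force: [-0.2, 0.3, -1.4]
width: 59.1
gripper_force: 66.8
clock: 16.0
eef_pos: [457.8, -108.5, 194.5]
tool_rot: [-3.135, 0.7, -1.732]
force: [0.4, -0.1, -2.0]
width: 59.4
gripper_force: 66.9
clock: 16.42
eef_pos: [437.2, -217.9, 101.1]
tool_rot: [-3.134, 0.7, -1.733]
force: [0.9, -0.8, -1.6]
width: 59.2
gripper_force: 66.9
clock: 16.58
eef_pos: [436.6, -218.1, 101.3]
tool_rot: [-3.137, 0.7, -1.738]
force: [-0.0, 0.6, -1.7]
width: 59.5
gripper_force: 66.9
[ 0.36  0.99  0.82  1.79 -1.02  1.52 -1.62]
turn [-0.2  0.1  0.1] rows 1 each [-0.17  0.09  0.1 ]
shift before turn [ 3.4  0.8 -2.5] after [ 3.4  0.8 -2.5] len 4.0
```

```bash

python3 -m handwheel '[[[0,0,0],[0.004,0.0008,0.015],1],[[0,0,0],[0.004,0,0.015],1],[[0,0,0],[0,0,0.015],1],[[0,0,0],[0,0,0.012],1],[[0,0,0],[0,0,0.01],1]]'
python3 -m handwheel '[[[0,0,0],[0,0,0],1],[[0,0,0],[0,0,0],1]]'
python3 -c "
from h import *
from cell import ctrl
s=ctrl.read_state();print(s['qpos'].round(2));go(s,*place(S1,0,3))"
```

```text
clock: 17.0
eef_pos: [443.7, -179.0, 46.4]
tool_rot: [-3.134, 0.7, -1.732]
force: [0.1, 0.5, -1.6]
width: 59.4
gripper_force: 66.9
clock: 17.17
eef_pos: [443.5, -180.5, 47.0]
tool_rot: [-3.134, 0.699, -1.734]
force: [-0.4, -0.1, -1.4]
width: 59.4
gripper_force: 66.9
[ 0.36  1.02  0.68  1.87 -1.08  1.37 -1.59]
turn [-0.2  0.   0.3] rows 1 each [-0.2   0.05  0.28]
shift before turn [ 4.7  1.3 21.4] after [ 4.7  1.2 21.4] len 22.0
```

```bash

python3 -m handwheel '[[[0,0,0.3],[0.002,0.0012,0.004],1],[[0,0,0],[0,0,0.004],1],[[0,0,0],[0,0,0.004],1],[[0,0,0],[0,0,0.003],1],[[0,0,0],[0,0,0],1]]'
python3 -m handwheel '[[[0,0,0],[0,0,0.002],1],[[0,0,0],[0,0,0],1]]'
python3 -c "
from h import *
from cell import ctrl
s=ctrl.read_state();go(s,*place(S1,0,3));print(s['force']@tool(s)[:3,:3])"
```

```text
clock: 17.58
eef_pos: [443.1, -173.4, 33.3]
tool_rot: [-3.14, 0.698, -1.744]
force: [0.1, 0.6, -1.1]
width: 59.3
gripper_force: 66.9
clock: 17.75
eef_pos: [443.3, -172.6, 31.8]
tool_rot: [-3.14, 0.697, -1.744]
force: [-0.3, 1.4, -1.7]
width: 59.4
gripper_force: 66.9
turn [-0.2 -0.1 -0.2] rows 1 each [-0.23 -0.06 -0.17]
shift before turn [ 0.8 -0.3  4.8] after [ 0.8 -0.3  4.8] len 5.0
[0.09117891 0.52951563 2.11903263]
```

Slow feed down the board with force readings.

```bash
cat > f.py <<'E'
from h import *
from cell import ctrl
import sys
s=ctrl.read_state();print("Ftool",(s['force']@tool(s)[:3,:3]).round(1));go(s,*eval(sys.argv[1]))
E
python3 -m handwheel '[[[0,0,0],[0,0,0.0015],1],[[0,0,0],[0,0,0],1]]' >/dev/null; python3 f.py 'place(S1,0,3)'
python3 -m handwheel '[[[0,0,0],[0,0,0.0015],1],[[0,0,0],[0,0,0],1]]' >/dev/null; python3 f.py 'place(S1,0,3)'
python3 -m handwheel '[[[0,0,0],[0,0,0.001],1],[[0,0,0],[0,0,0],1]]' >/dev/null; python3 f.py 'place(S1,0,3)'
```

```text
Ftool [1.  0.1 1.7]
turn [-0.2 -0.1 -0.2] rows 1 each [-0.23 -0.07 -0.17]
shift before turn [ 0.8 -0.3  3.3] after [ 0.8 -0.3  3.3] len 3.0
Ftool [-0.2  1.  -4.1]
turn [-0.3 -0.1 -0.2] rows 1 each [-0.28 -0.1  -0.17]
shift before turn [ 0.6 -0.2  2.7] after [ 0.6 -0.2  2.7] len 3.0
Ftool [-2.   1.7 -9.5]
turn [-0.3 -0.1 -0.2] rows 1 each [-0.32 -0.11 -0.17]
shift before turn [ 0.5 -0.1  2.7] after [ 0.5 -0.2  2.7] len 3.0
```

```bash

python3 -m handwheel '[[[0,0,0],[0.0015,0,-0.001],1],[[0,0,0],[0,0,0],1]]' >/dev/null; python3 f.py 'place(S1,0,0)'
python3 -m handwheel '[[[0,0,0],[0.001,0,0],1],[[0,0,0],[0,0,0],1]]' >/dev/null; python3 f.py 'place(S1,0,0)'
python3 -m handwheel '[[[0,0,0],[0.001,0,0],1],[[0,0,0],[0,0,0],1]]' >/dev/null; python3 f.py 'place(S1,0,0)'
```

```text
Ftool [-1.8  1.2 -6. ]
turn [-0.3 -0.1 -0.2] rows 1 each [-0.29 -0.09 -0.16]
shift before turn [ 2.1 -0.   2.7] after [ 2.1 -0.   2.7] len 3.0
Ftool [-3.9  0.7 -8.8]
turn [-0.3  0.  -0.2] rows 1 each [-0.28  0.02 -0.15]
shift before turn [ 2.  -0.   2.7] after [ 2.  -0.   2.7] len 3.0
Ftool [-4.2  1.6 -9.6]
turn [-0.3  0.1 -0.1] rows 1 each [-0.28  0.11 -0.13]
shift before turn [ 1.8 -0.   2.7] after [ 1.8 -0.   2.7] len 3.0
```

```bash

python3 -m handwheel '[[[0,0,0],[0.001,0,-0.0005],1],[[0,0,0],[0,0,0],1]]' >/dev/null; python3 f.py 'place(S1,0,0)'
python3 -m handwheel '[[[0,0,0],[0.001,0,0],1],[[0,0,0],[0,0,0],1]]' >/dev/null; python3 f.py 'place(S1,0,0)'
python3 -m handwheel '[[[0,0,0],[0.001,0,0],1],[[0,0,0],[0,0,0],1]]' >/dev/null; python3 f.py 'place(S1,0,0)'
```

```text
Ftool [-3.   0.9 -6. ]
turn [-0.3  0.  -0.1] rows 1 each [-0.27  0.01 -0.14]
shift before turn [0.  0.  2.8] after [0.  0.  2.8] len 3.0
Ftool [-5.9  1.1 -8. ]
turn [-0.3  0.1 -0.1] rows 1 each [-0.27  0.13 -0.13]
shift before turn [0.1 0.  2.7] after [0.1 0.  2.7] len 3.0
Ftool [-8.2  1.1 -9.7]
turn [-0.3  0.3 -0.1] rows 1 each [-0.27  0.25 -0.12]
shift before turn [0.2 0.1 2.8] after [0.1 0.  2.8] len 3.0
```

```bash

python3 -m handwheel '[[[0,0,0],[-0.001,0,-0.001],1],[[0,0,0],[0,0,0],0.32],[[0,0,0],[0,0,0],0.28],[[0,0,0],[0,0,0],0.24],[[0,0,0],[0,0,0],0.2]]'
python3 -m handwheel '[[[0,0,0],[0,0,0],0.12],[[0,0,0],[0,0,0],0.05],[[0,0,0],[0,0,0],0],[[0,0,0],[0,0,0],0]]'
python3 f.py 'place(S1,0,0)'
python3 -m handwheel '[[[0,0,0],[0,0,-0.01],0],[[0,0,0],[0,0,-0.02],0],[[0,0,0],[0,0,-0.03],0],[[0,0,0],[0,0,-0.03],0],[[0,0,0],[0,0,-0.03],0]]'
python3 -m handwheel '[[[0,0,0],[-0.01,0,-0.03],0],[[0,0,0],[-0.02,0,-0.03],0],[[0,0,0],[0,0,0],0]]'
python3 -c "
from h import *
from cell import ctrl
s=ctrl.read_state();print(s['qpos'].round(2))
c=snap(ctrl,'wrist','w10');d=snap(ctrl,'scene','s4')
for t in (c,d):
  for o in orange(t): print(o[0],o[2])
R=frame(80.3);n,y,u=R[:,0],R[:,1],R[:,2];C=S1-2.7*u
for X in [[-33,-30,16],[-33,30,16],[-33,-30,-16],[-33,30,-16],[-33,-30,0],[-33,30,0],[33,-30,16],[33,-30,-16]]:
  P=C+X[0]*u+X[1]*y+X[2]*n; print(X,proj(c,P).round(1),proj(d,P).round(1))
"

```

```text
clock: 19.67
eef_pos: [442.5, -176.5, 26.6]
tool_rot: [-3.141, 0.696, -1.744]
force: [0.8, -0.2, 0.5]
width: 68.3
gripper_force: 0.0
clock: 20.0
eef_pos: [442.7, -176.1, 27.1]
tool_rot: [-3.14, 0.697, -1.744]
force: [0.7, -0.0, 0.5]
width: 85.2
gripper_force: 0.0
Ftool [-0.4 -0.7 -0.3]
turn [-0.2 -0.1 -0.2] rows 1 each [-0.23 -0.09 -0.18]
shift before turn [-1.9 -0.3  3.4] after [-1.9 -0.3  3.4] len 4.0
clock: 20.42
eef_pos: [428.7, -253.0, 120.8]
tool_rot: [-3.141, 0.696, -1.745]
force: [0.8, -0.4, 0.5]
width: 85.1
gripper_force: 0.0
clock: 20.67
eef_pos: [426.8, -271.7, 190.2]
tool_rot: [-3.131, 0.69, -1.741]
force: [0.5, -1.1, -0.3]
width: 85.8
gripper_force: 0.0
[ 0.48  0.84  0.73  1.66 -0.86  1.59 -1.78]
[0, 127, 41, 34, 1039] [[6, 128], [0, 136], [0, 150], [17, 159], [31, 159], [40, 145], [39, 139], [25, 129]]
[255, 145, 62, 23, 1140] [[255, 151], [257, 166], [316, 165], [316, 150], [310, 146], [307, 149], [268, 149], [263, 145]]
[326, 182, 12, 25, 74] [[336, 182], [328, 192], [327, 206], [328, 197]]
[337, 183, 25, 36, 129] [[360, 183], [354, 200], [337, 218], [351, 208], [360,
[... 585 characters left out ...]
 [[435, 213], [429, 217], [427, 228], [433, 232], [443, 232], [447, 218]]
[214, 260, 39, 30, 151] [[214, 261], [233, 271], [252, 289], [246, 277], [243, 279], [234, 269]]
[209, 262, 27, 37, 146] [[210, 262], [214, 282], [234, 298], [213, 277]]
[307, 267, 52, 32, 572] [[355, 267], [307, 290], [311, 298], [332, 291], [357, 276]]
[-33, -30, 16] [[316.2 183.6]] [[320.  271.3]]
[-33, 30, 16] [[254.4 183.5]] [[348.4 255.2]]
[-33, -30, -16] [[317.3 150.3]] [[331.  290.6]]
[-33, 30, -16] [[253.4 150.2]] [[359.  273.6]]
[-33, -30, 0] [[316.7 167.2]] [[325.5 280.9]]
[-33, 30, 0] [[253.9 167.1]] [[353.7 264.4]]
[33, -30, 16] [[311.2 171.1]] [[299.7 282.6]]
[33, -30, -16] [[311.9 143.4]] [[309.7 300.5]]
```

```bash
python3 f.py '[480,0,290],frame(103,True)'
```

```text
Ftool [-0.6  0.3 -0.4]
turn [-14.9  -0.3 -17.5] rows 3 each [-4.98 -0.09 -5.84]
shift before turn [-276.8   -6.3   95.2] after [-258.  -112.4   80.7] len 293.0
```

```bash

python3 -m handwheel '[[[0,0,0],[-0.0345,-0.0008,0.0119],0],[[0,0,0],[-0.0345,-0.0008,0.0119],0],[[0,0,0],[-0.0345,-0.0008,0.0119],0],[[0,0,0],[-0.0345,-0.0008,0.0119],0],[[0,0,0],[-0.0345,-0.0008,0.0119],0]]'
python3 -m handwheel '[[[0,0,0],[-0.0345,-0.0008,0.0119],0],[[0,0,0],[-0.0345,-0.0008,0.0119],0],[[0,0,0],[-0.0345,-0.0008,0.0119],0],[[-5,0,-5.8],[0,0,0],0],[[-5,0,-5.8],[0,0,0],0]]'
python3 -m handwheel '[[[-5,0,-5.8],[0,0,0],0],[[0,0,-7],[0,0,0],0],[[0,0,-7],[0,0,0],0],[[0,0,-7],[0,0,0],0],[[0,0,-7],[0,0,0],0]]'
python3 -m handwheel '[[[0,0,-7],[0,0,0],0],[[0,0,-7],[0,0,0],0],[[0,0,-7],[0,0,0],0],[[0,0,-7],[0,0,0],0],[[0,0,-7],[0,0,0],0]]' >/dev/null
python3 -m handwheel '[[[0,0,-7],[0,0,0],0],[[0,0,-7],[0,0,0],0],[[0,0,-7],[0,0,0],0],[[0,0,-7],[0,0,0],0],[[0,0,-7],[0,0,0],0]]' >/dev/null
python3 -m handwheel '[[[0,0,-7],[0,0,0],0],[[0,0,-7],[0,0,0],0],[[0,0,-7],[0,0,0],0],[[0,0,-7],[0,0,0],0],[[0,0,-7],[0,0,0],0]]' >/dev/null
python3 -m handwheel '[[[0,0,-7],[0,0,0],0],[[0,0,-7],[0,0,0],0],[[0,0,-7],[0,0,0],0],[[0,0,-7],[0,0,0],0],[[0,0,-7],[0,0,0],0]]' >/dev/null
python3 -m handwheel '[[[0,0,-5],[0,0,0],0],[[0,0,0],[0,0,0],0],[[0,0,0],[0,0,0],0]]'
cat >> h.py <<'E'
CA=np.array([499.6,178.7,55.8])
def pickA(du,dn=0): 
    R=frame(103); return CA+du*R[:,2]+dn*R[:,0],R
E
python3 -c "
from cell import ctrl
print(ctrl.read_state()['qpos'].round(2))"; python3 f.py 'pickA(-50,5)'
```

```text
clock: 21.18
eef_pos: [459.5, -97.5, 249.1]
tool_rot: [3.14, 0.698, -1.746]
force: [1.6, 0.2, 0.8]
width: 85.2
gripper_force: 0.0
clock: 21.6
eef_pos: [478.3, 3.8, 289.3]
tool_rot: [3.138, 0.699, -1.488]
force: [1.0, -1.0, 0.5]
width: 85.7
gripper_force: 0.0
clock: 22.02
eef_pos: [479.3, 1.1, 287.5]
tool_rot: [-2.769, 0.605, -0.759]
force: [-0.4, -1.1, -0.3]
width: 85.1
gripper_force: 0.0
clock: 23.93
eef_pos: [479.5, 0.7, 288.0]
tool_rot: [-3.03, -0.691, 1.605]
force: [-0.5, 0.2, 0.3]
width: 85.4
gripper_force: 0.0
[ 0.4   0.53 -0.03  1.71 -0.57  1.36  0.69]
Ftool [ 0.4 -0.5  0. ]
turn [ 0.7 -0.1 -8.5] rows 2 each [ 0.35 -0.03 -4.25]
shift before turn [ -6.3  58.4 237.2] after [-14.8  59.7 236.5] len 244.0
```

```bash

python3 -m handwheel '[[[0.35,0,-4.25],[0,0,0],0],[[0.35,0,-4.25],[0,0,0],0],[[0,0,0],[-0.0018,0.0075,0.0296],0],[[0,0,0],[-0.0018,0.0075,0.0296],0],[[0,0,0],[-0.0018,0.0075,0.0296],0]]'
python3 -m handwheel '[[[0,0,0],[-0.0018,0.0075,0.0296],0],[[0,0,0],[-0.0018,0.0075,0.0296],0],[[0,0,0],[-0.0018,0.0075,0.0296],0],[[0,0,0],[-0.0018,0.0075,0.0296],0],[[0,0,0],[-0.0018,0.0075,0.0296],0]]'
python3 -m handwheel '[[[0,0,0],[0,0,0],0],[[0,0,0],[0,0,0],0]]'
python3 f.py 'pickA(-50,5)'
python3 -c "
from h import *
from cell import ctrl
c=snap(ctrl,'wrist','w11')
for o in orange(c): print(o[0],o[2])
R=frame(103);n,y,u=R[:,0],R[:,1],R[:,2]
for X in [[-33,-30,16],[-33,30,16],[-33,-30,0],[-33,30,0],[33,-30,16],[33,30,16]]: print(X,proj(c,CA+X[0]*u+X[1]*y+X[2]*n).round(1))"
```

```text
clock: 24.35
eef_pos: [490.3, 57.6, 216.2]
tool_rot: [3.139, -0.697, 1.798]
force: [1.2, 0.8, -0.3]
width: 85.4
gripper_force: 0.0
clock: 24.77
eef_pos: [506.7, 152.6, 96.6]
tool_rot: [3.141, -0.698, 1.798]
force: [0.5, -0.8, 0.4]
width: 85.5
gripper_force: 0.0
clock: 24.93
eef_pos: [505.5, 152.9, 97.1]
tool_rot: [-3.14, -0.7, 1.8]
force: [-0.2, -0.0, 0.3]
width: 85.3
gripper_force: 0.0
Ftool [ 0.2 -0.2 -0.2]
turn [-0.2 -0.1  0.1] rows 1 each [-0.16 -0.1   0.09]
shift before turn [-1.3  0.1 -1.4] after [-1.3  0.1 -1.4] len 2.0
[240, 194, 90, 48, 3961] [[240, 219], [241, 238], [244, 241], [327, 240], [329, 220], [316, 194], [252, 194]]
[102, 403, 13, 17, 145] [[114, 404], [107, 404], [102, 419], [111, 419]]
[-33, -30, 16] [[239.7 219.7]]
[-33, 30, 16] [[330.2 219.9]]
[-33, -30, 0] [[240.7 241.8]]
[-33, 30, 0] [[329.1 242.1]]
[33, -30, 16] [[250.4 193.6]]
[33, 30, 16] [[319.6 193.8]]
```

```bash

python3 -m handwheel '[[[0,0,0],[-0.004,0,0.022],0],[[0,0,0],[-0.002,0,0.022],0],[[0,0,0],[0,0,0.02],0],[[0,0,0],[0,0,0.015],0],[[0,0,0],[0,0,0.009],0]]'
python3 -m handwheel '[[[0,0,0],[0,0,0],0],[[0,0,0],[0,0,0],0],[[0,0,0],[0,0,0],0.1]]'
python3 f.py 'pickA(40,0.2)'
```

```text
clock: 25.4
eef_pos: [495.7, 202.0, 26.8]
tool_rot: [3.138, -0.698, 1.801]
force: [0.6, 0.4, 0.2]
width: 85.3
gripper_force: 0.0
clock: 25.65
eef_pos: [496.7, 201.1, 27.6]
tool_rot: [3.135, -0.697, 1.802]
force: [0.2, -0.2, 0.4]
width: 77.5
gripper_force: 0.0
Ftool [ 0.1  0.1 -0.5]
turn [0.2 0.1 0.2] rows 1 each [0.21 0.08 0.18]
shift before turn [ 1.1 -2.3  3.9] after [ 1.1 -2.3  3.9] len 5.0
```

```bash

python3 -m handwheel '[[[0,0,0],[0.001,-0.0023,0.003],0.15],[[0,0,0],[0,0,0],0.15],[[0,0,0],[0,0,0],0.15]]' >/dev/null
python3 f.py 'pickA(40,0.2)'
```

```text
Ftool [-0.   0.4  0.6]
turn [0.1 0.  0.2] rows 1 each [0.1  0.01 0.2 ]
shift before turn [-0.7  0.9 -0.2] after [-0.7  1.  -0.2] len 1.0
```

```bash

python3 -m handwheel '[[[0,0,0],[-0.0005,0.0006,0],0.17],[[0,0,0],[0,0,0],0.2],[[0,0,0],[0,0,0],0.23],[[0,0,0],[0,0,0],0.25],[[0,0,0],[0,0,0],0.27]]' >/dev/null
python3 f.py 'pickA(40,0.2)'
python3 -m handwheel '[[[0,0,0],[0,0,0],0.29],[[0,0,0],[0,0,0],0.32],[[0,0,0],[0,0,0],0.4],[[0,0,0],[0,0,0],1],[[0,0,0],[0,0,0],1]]'
python3 -m handwheel '[[[0,0,0],[0,0,0],1],[[0,0,0],[0,0,0],1]]'
python3 f.py 'pickA(40,0.2)'
```

```text
Ftool [ 0.4  0.2 -0.4]
turn [ 0.1 -0.   0.2] rows 1 each [ 0.07 -0.    0.2 ]
shift before turn [-0.1  0.4 -0.6] after [-0.1  0.4 -0.6] len 1.0
clock: 26.73
eef_pos: [493.6, 204.1, 25.1]
tool_rot: [3.137, -0.698, 1.802]
force: [1.6, -2.4, 3.1]
width: 59.7
gripper_force: 65.0
clock: 26.9
eef_pos: [493.6, 204.1, 25.1]
tool_rot: [3.137, -0.698, 1.802]
force: [1.1, -3.0, 4.9]
width: 59.3
gripper_force: 65.1
Ftool [ 0.7  0.4 -5.8]
turn [0.1 0.  0.2] rows 1 each [0.11 0.01 0.2 ]
shift before turn [-0.   0.1 -0.3] after [-0.   0.1 -0.3] len 0.0
```

```bash

python3 -m handwheel '[[[0,0,0],[0.002,0,0],1],[[0,0,0],[0.004,0,0],1],[[0,0,0],[0.006,0,0],1],[[0,0,0],[0.006,0,-0.006],1],[[0,0,0],[0.006,0,-0.012],1]]'
python3 -m handwheel '[[[0,0,0],[0.006,0,-0.02],1],[[0,0,0],[0.006,0,-0.025],1],[[0,0,0],[0,0,-0.025],1],[[0,0,0],[0,0,0],1]]'
python3 -c "
from h import *
from cell import ctrl
c=snap(ctrl,'wrist','w12')
for o in orange(c): print(o[0],o[2])"
python3 f.py '[480,0,290],frame(103)'
```

```text
clock: 27.32
eef_pos: [489.3, 212.9, 54.4]
tool_rot: [3.142, -0.701, 1.803]
force: [0.2, 0.8, -0.8]
width: 59.4
gripper_force: 64.7
clock: 27.65
eef_pos: [502.1, 174.0, 118.3]
tool_rot: [3.131, -0.695, 1.804]
force: [-0.6, 0.4, -0.9]
width: 59.9
gripper_force: 64.9
[206, 223, 157, 96, 13016] [[234, 224], [207, 283], [209, 317], [359, 317], [361, 283], [333, 224]]
Ftool [-0.8 -0.7  1.1]
turn [0.2 0.1 0.3] rows 1 each [0.25 0.09 0.28]
shift before turn [ -16.2  -58.8 -239.6] after [ -16.1  -59.7 -239.4] len 247.0
```

Same position in the hand as case B had. Carry, flip by +180°.

```bash

python3 -m handwheel '[[[0,0,0],[-0.002,-0.0074,-0.03],1],[[0,0,0],[-0.002,-0.0074,-0.03],1],[[0,0,0],[-0.002,-0.0074,-0.03],1],[[0,0,0],[-0.002,-0.0074,-0.03],1],[[0,0,0],[-0.002,-0.0074,-0.03],1]]'
python3 -m handwheel '[[[0,0,0],[-0.002,-0.0074,-0.03],1],[[0,0,0],[-0.002,-0.0074,-0.03],1],[[0,0,0],[-0.002,-0.0074,-0.03],1],[[0,0,4],[0,0,0],1],[[0,0,7],[0,0,0],1]]'
python3 -m handwheel '[[[0,0,7],[0,0,0],1],[[0,0,7],[0,0,0],1],[[0,0,7],[0,0,0],1],[[0,0,7],[0,0,0],1],[[0,0,7],[0,0,0],1]]' >/dev/null
python3 -m handwheel '[[[0,0,7],[0,0,0],1],[[0,0,7],[0,0,0],1],[[0,0,7],[0,0,0],1],[[0,0,7],[0,0,0],1],[[0,0,7],[0,0,0],1]]' >/dev/null
python3 -m handwheel '[[[0,0,7],[0,0,0],1],[[0,0,7],[0,0,0],1],[[0,0,7],[0,0,0],1],[[0,0,7],[0,0,0],1],[[0,0,7],[0,0,0],1]]' >/dev/null
python3 -m handwheel '[[[0,0,7],[0,0,0],1],[[0,0,7],[0,0,0],1],[[0,0,7],[0,0,0],1],[[0,0,7],[0,0,0],1],[[0,0,7],[0,0,0],1]]' >/dev/null
python3 -m handwheel '[[[0,0,7],[0,0,0],1],[[0,0,7],[0,0,0],1],[[0,0,7],[0,0,0],1],[[0,0,7],[0,0,0],1],[[0,0,0],[0,0,0],1]]'
python3 - <<'E'
s=open('h.py').read()+"\nS2=S1+32*frame(80.3)[:,0]\n";open('h.py','w').write(s)
from cell import ctrl
print(ctrl.read_state()['qpos'].round(2))
E
python3 f.py 'place(S2,-90,10,(-.2,0,-40.3))'
```

```text
clock: 28.12
eef_pos: [485.1, 67.1, 224.1]
tool_rot: [3.141, -0.701, 1.803]
force: [0.4, -0.1, -1.3]
width: 59.2
gripper_force: 65.1
clock: 28.53
eef_pos: [479.1, 0.1, 289.0]
tool_rot: [-2.984, -0.684, 1.549]
force: [0.5, 1.0, -1.4]
width: 59.3
gripper_force: 65.5
clock: 30.62
eef_pos: [478.4, 2.4, 287.5]
tool_rot: [-3.129, 0.701, -1.32]
force: [0.2, -0.5, -1.6]
width: 59.6
gripper_force: 65.3
[-0.04  0.62  0.67  1.72 -0.79  1.59 -1.99]
Ftool [ 1.4 -0.1  0.9]
turn [14.8  0.3 18.4] rows 3 each [4.92 0.09 6.13]
shift before turn [247.4  87.6   7.2] after [262.5   5.   -3.7] len 263.0
```

```bash

python3 -m handwheel '[[[4.92,0.1,6.13],[0,0,0],1],[[4.92,0.1,6.13],[0,0,0],1],[[4.92,0.1,6.13],[0,0,0],1],[[0,0,0],[0.029,0.0005,0],1],[[0,0,0],[0.029,0.0005,0],1]]'
python3 -m handwheel '[[[0,0,0],[0.029,0.0005,0],1],[[0,0,0],[0.029,0.0005,0],1],[[0,0,0],[0.029,0.0005,0],1],[[0,0,0],[0.029,0.0005,0],1],[[0,0,0],[0.029,0.0005,0],1]]'
python3 -m handwheel '[[[0,0,0],[0.029,0.0005,0],1],[[0,0,0],[0.026,0.0005,0],1],[[0,0,0],[0,0,0],1],[[0,0,0],[0,0,0],1]]'
python3 f.py 'place(S2,-90,10,(-.2,0,-40.3))'
```

```text
clock: 31.03
eef_pos: [471.7, -41.4, 251.9]
tool_rot: [-3.129, 0.7, -1.689]
force: [1.2, -0.8, -2.3]
width: 59.5
gripper_force: 65.4
clock: 31.45
eef_pos: [455.6, -153.1, 156.8]
tool_rot: [-3.132, 0.699, -1.693]
force: [0.6, -0.0, -0.3]
width: 59.6
gripper_force: 65.4
clock: 31.78
eef_pos: [448.9, -194.8, 121.8]
tool_rot: [-3.135, 0.7, -1.698]
force: [-0.1, 0.8, -0.7]
width: 59.5
gripper_force: 65.4
Ftool [-0.1  0.2  1. ]
turn [1.1 0.1 1.8] rows 1 each [1.15 0.09 1.84]
shift before turn [ 3.   9.3 -2.4] after [ 3.3  9.2 -2.6] len 10.0
```

```bash

python3 -m handwheel '[[[1.1,0.1,1.8],[0,0.0092,0],1],[[0,0,0],[0,0,0.02],1],[[0,0,0],[0,0,0.02],1],[[0,0,0],[0,0,0.014],1],[[0,0,0],[0,0,0.01],1]]'
python3 -m handwheel '[[[0,0,0],[0,0,0],1],[[0,0,0],[0,0,0],1]]' >/dev/null
python3 f.py 'place(S2,0,3,(-.2,0,-40.3))'
```

```text
clock: 32.2
eef_pos: [447.9, -150.2, 74.0]
tool_rot: [-3.139, 0.699, -1.734]
force: [0.3, 0.6, -0.8]
width: 59.1
gripper_force: 65.4
Ftool [ 1.9 -0.2  0.5]
turn [-0.  -0.1  0.2] rows 1 each [-0.01 -0.1   0.15]
shift before turn [11.3  0.9 24.8] after [11.4  0.9 24.7] len 27.0
```

```bash

python3 -m handwheel '[[[0,0,0],[0.004,0.0009,0.005],1],[[0,0,0],[0.004,0,0.005],1],[[0,0,0],[0,0,0.004],1],[[0,0,0],[0,0,0.003],1],[[0,0,0],[0,0,0],1]]'
python3 -m handwheel '[[[0,0,0],[0,0,0.001],1],[[0,0,0],[0,0,0],1]]' >/dev/null
python3 f.py 'place(S2,0,3,(-.2,0,-40.3))'
```

```text
clock: 32.78
eef_pos: [447.2, -148.3, 55.5]
tool_rot: [-3.141, 0.697, -1.74]
force: [-0.9, 0.4, -1.3]
width: 59.5
gripper_force: 65.4
Ftool [ 1.9 -0.5  0.6]
turn [-0.  -0.1  0. ] rows 1 each [-0.04 -0.14  0.04]
shift before turn [ 2.3 -0.2  7. ] after [ 2.3 -0.2  7. ] len 7.0
```

```bash

python3 -m handwheel '[[[0,0,0],[0,0,0.002],1],[[0,0,0],[0,0,0],1]]' >/dev/null; python3 f.py 'place(S2,0,3)' | sed 2d
python3 -m handwheel '[[[0,0,0],[0,0,0.0015],1],[[0,0,0],[0,0,0],1]]' >/dev/null; python3 f.py 'place(S2,0,3)'| sed 2d
python3 -m handwheel '[[[0,0,0],[0,0,0.001],1],[[0,0,0],[0,0,0],1]]' >/dev/null; python3 f.py 'place(S2,0,3)'| sed 2d
```

```text
Ftool [0.7 1.  1.3]
shift before turn [ 2.8 -0.4  4.5] after [ 2.8 -0.4  4.5] len 5.0
Ftool [ 0.9 -0.7  0.7]
shift before turn [ 2.8 -0.4  3. ] after [ 2.8 -0.4  3. ] len 4.0
Ftool [ 0.6 -0.   1. ]
shift before turn [ 2.8 -0.4  2.1] after [ 2.8 -0.4  2. ] len 3.0
```

```bash

python3 -m handwheel '[[[0,0,0],[0,0,0.001],1],[[0,0,0],[0,0,0],1]]' >/dev/null; python3 f.py 'place(S2,0,3)' | sed 2d
python3 -m handwheel '[[[0,0,0],[0,0,0.001],1],[[0,0,0],[0,0,0],1]]' >/dev/null; python3 f.py 'place(S2,0,3)'| sed 2d
python3 -m handwheel '[[[0,0,0],[0,0,0.001],1],[[0,0,0],[0,0,0],1]]' >/dev/null; python3 f.py 'place(S2,0,3)'
```

```text
Ftool [-0.2 -0.6  1.2]
shift before turn [ 2.7 -0.4  1.1] after [ 2.7 -0.4  1.1] len 3.0
Ftool [-0.1  0.6 -3.9]
shift before turn [ 2.5 -0.4  1. ] after [ 2.5 -0.4  1. ] len 3.0
Ftool [ -2.3   2.2 -11. ]
turn [-0.1 -0.2  0. ] rows 1 each [-0.13 -0.17  0.03]
shift before turn [ 2.5 -0.4  0.9] after [ 2.5 -0.4  0.9] len 3.0
```

```bash

python3 -m handwheel '[[[0,0,0],[0.0015,0,-0.001],1],[[0,0,0],[0.001,0,0],1],[[0,0,0],[0,0,0],1]]' >/dev/null; python3 f.py 'place(S2,0,0)' | sed 2d
python3 -m handwheel '[[[0,0,0],[0.001,0,0],1],[[0,0,0],[0,0,0],1]]' >/dev/null; python3 f.py 'place(S2,0,0)'| sed 2d
python3 -m handwheel '[[[0,0,0],[0.001,0,0],1],[[0,0,0],[0,0,0],1]]' >/dev/null; python3 f.py 'place(S2,0,0)'
```

```text
Ftool [-3.7  1.4 -8. ]
shift before turn [ 3.9 -0.2  1. ] after [ 3.9 -0.2  1. ] len 4.0
Ftool [-3.9  1.7 -8.4]
shift before turn [ 3.5 -0.1  1. ] after [ 3.5 -0.2  1. ] len 4.0
Ftool [-4.4  1.3 -8.7]
turn [-0.1  0.   0.1] rows 1 each [-0.11  0.02  0.09]
shift before turn [ 2.6 -0.   1. ] after [ 2.6 -0.   1. ] len 3.0
```

```bash

python3 -m handwheel '[[[0,0,0],[0.001,0,0],1],[[0,0,0],[0,0,0],1]]' >/dev/null; python3 f.py 'place(S2,0,0)' | sed 2d
python3 -m handwheel '[[[0,0,0],[0.001,0,0],1],[[0,0,0],[0,0,0],1]]' >/dev/null; python3 f.py 'place(S2,0,0)'| sed 2d
python3 -m handwheel '[[[0,0,0],[0.001,0,0],1],[[0,0,0],[0,0,0],1]]' >/dev/null; python3 f.py 'place(S2,0,0)'
```

```text
Ftool [-5.8  0.8 -8.8]
shift before turn [1.8 0.  1. ] after [1.8 0.  1. ] len 2.0
Ftool [-5.9  1.9 -9.3]
shift before turn [1.  0.1 0.9] after [1.  0.1 0.9] len 1.0
Ftool [ -6.8   0.4 -10. ]
turn [-0.1  0.1  0.1] rows 1 each [-0.12  0.12  0.11]
shift before turn [0.5 0.2 1. ] after [0.5 0.2 1. ] len 1.0
```

```bash

python3 -m handwheel '[[[0,0,0],[0.001,0,0],1],[[0,0,0],[0,0,0],1]]' >/dev/null; python3 f.py 'place(S2,0,0)' | sed 2d
python3 -m handwheel '[[[0,0,0],[0.0005,0,0],1],[[0,0,0],[0,0,0],1]]' >/dev/null; python3 f.py 'place(S2,0,0)'
```

```text
Ftool [ -9.4   1.3 -11.3]
shift before turn [0.5 0.2 1. ] after [0.5 0.2 1. ] len 1.0
Ftool [-10.9   1.8 -11.7]
turn [-0.1  0.3  0.1] rows 1 each [-0.12  0.29  0.14]
shift before turn [0.5 0.1 1. ] after [0.5 0.1 1. ] len 1.0
```

```bash

python3 -m handwheel '[[[0,0,0],[-0.0012,0,-0.001],1],[[0,0,0],[0,0,0],0.32],[[0,0,0],[0,0,0],0.28],[[0,0,0],[0,0,0],0.24],[[0,0,0],[0,0,0],0.2]]'
python3 -m handwheel '[[[0,0,0],[0,0,0],0.12],[[0,0,0],[0,0,0],0.05],[[0,0,0],[0,0,0],0],[[0,0,0],[0,0,0],0]]' >/dev/null
python3 f.py 'place(S2,0,0)'
python3 -m handwheel '[[[0,0,0],[0,0,-0.01],0],[[0,0,0],[0,0,-0.02],0],[[0,0,0],[0,0,-0.03],0],[[0,0,0],[0,0,-0.03],0],[[0,0,0],[0,0,-0.03],0]]'
python3 -m handwheel '[[[0,0,0],[-0.01,0,-0.03],0],[[0,0,0],[-0.02,0,-0.03],0],[[0,0,0],[0,0,0],0]]'
python3 -c "
from h import *
from cell import ctrl
c=snap(ctrl,'wrist','w13');d=snap(ctrl,'scene','s5')
for t in (c,d):
  for o in orange(t): print(o[0],o[2]) if o[0][4]>250 else 0
R=frame(80.3);n,y,u=R[:,0],R[:,1],R[:,2];C=S1-2.7*u
for m in (-16,0,16,32,48):
  P=C-33*u+n*m; print(m,proj(c,[P-30*y,P+30*y]).round(1).tolist(),proj(d,[P-30*y,P+30*y]).round(1).tolist())
x=c['pixels'][100:240,210:360,::-1]
cv2.imwrite('pics/m3.png',np.hstack([cv2.resize(x,(400,373),interpolation=cv2.INTER_CUBIC),cv2.resize(d['pixels'][220:340,270:398,::-1],(398,373),interpolation=cv2.INTER_CUBIC)]))
"
```

```text
clock: 35.78
eef_pos: [446.8, -151.0, 45.3]
tool_rot: [-3.141, 0.695, -1.74]
force: [0.0, 0.1, -0.3]
width: 68.1
gripper_force: 0.0
Ftool [-0.9  0.1  0.8]
turn [-0.  -0.2  0. ] rows 1 each [-0.03 -0.16  0.03]
shift before turn [-2.3 -0.5  1.2] after [-2.3 -0.5  1.2] len 3.0
clock: 36.53
eef_pos: [433.3, -227.7, 139.4]
tool_rot: [-3.141, 0.695, -1.74]
force: [0.5, 0.1, 0.1]
width: 85.0
gripper_force: 0.0
clock: 36.78
eef_pos: [431.8, -246.2, 208.8]
tool_rot: [-3.131, 0.689, -1.736]
force: [-0.4, -0.3, 0.4]
width: 85.5
gripper_force: 0.0
[0, 97, 33, 37, 938] [[1, 97], [0, 129], [22, 133], [32, 119], [30, 110], [16, 100]]
[255, 114, 65, 20, 1223] [[255, 115], [256, 133], [318, 132], [318, 115]]
[256, 148, 62, 20, 1120] [[256, 149], [257, 166], [317, 165], [317, 149]]
[427, 214, 21, 19, 330] [[430, 215], [428, 229], [443, 232], [447, 218], [441, 214]]
[298, 248, 51, 35, 595] [[343, 248], [299, 273], [301, 280], [304, 282], [347, 258]]
[308, 266, 51, 34, 573] [[353, 266], [308, 293], [313, 299], [358, 275]]
-16 [[319.2, 115.1], [252.7, 114.8]] [[331.0, 290.6], [359.0, 273.6]]
0 [[318.6, 133.3], [253.1, 133.0]] [[325.5, 280.9], [353.7, 264.4]]
16 [[318.0, 150.9], [253.6, 150.6]] [[320.0, 271.3], [348.4, 255.2]]
32 [[317.4, 168.0], [254.0, 167.7]] [[314.6, 261.7], [343.1, 246.1]]
48 [[316.8, 184.5], [254.4, 184.2]] [[309.2, 252.1], [337.9, 237.0]]
```

View pics/m3.png

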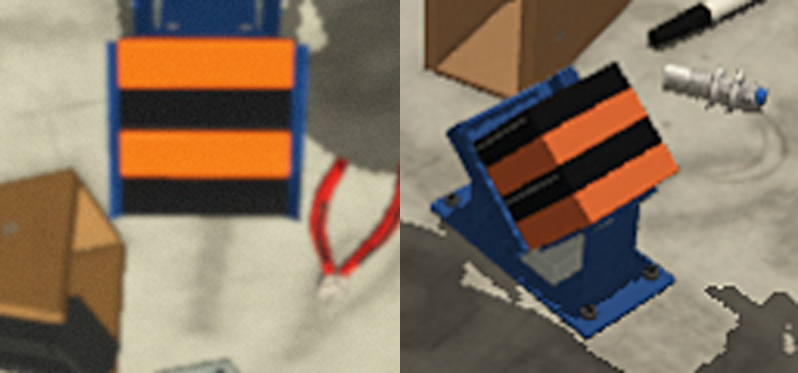

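```bash
python3 -c "
from cell import ctrl
print(ctrl.finish_job())"
```

```text
the job is handed in; nothing more can be done
None
```

Both cases are turned over and stacked lid down in the blue magazine, B below and A on top. The last pictures show them closed, parallel and down on the ledge, and I handed the job in at about 37 s of the 64 s allowed; my first close on case B missed, with no force measured, so I picked it up on the second try.

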